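# Mark a hinge packer in the sprung hinge jig

## Task

Take the long plywood hinge packer out of the parts tray, lay it flat on the grey cabinet top and slide it, long way first, under the clamped hinge jig until it is home against both the back stop and the jig's fence, its longer cheek, and let go of it. Then push the jig's sprung knob fully down so that its points mark the packer, and let it spring right back up. Leave the packer lying home in the jig, and leave the other loose things where they are.

Things in the scene. Friction and masses are not known exactly. Their poses are not given: they have to be found in the camera images.
- packer: Hinge packer: plain plywood bar 160 x 18 x 60 mm, 0.1 to 0.16 kg, the longer of the two bars standing on edge in the tray; its upper 28 mm stands clear of the tray's walls. Origin: centre of the face it stands on at the start. Axes: x along the 160 mm, y through the 18 mm thickness (vertical when it lies flat), z along the 60 mm (up at the start). Ends and faces are alike: any way round will do.
- packer_mid (a point): Centre of the packer's volume, 30 mm from its origin along its z; axes as the packer's. When the packer lies flat this is 9 mm above the cabinet top.
- jig: Black plastic hinge jig, a low bridge clamped on the far rim of the cabinet top; it does not move and has no floor of its own: the packer slides on the cabinet top. Origin: on the cabinet top's surface, in the plane of the back stop's face, on the centre line of a packer that is home. Axes: x inwards from the open mouth (roughly away from the robot), y left, z up.
- jig_home (a point): Where packer_mid is when the packer is home: (-80, 0, 9) mm in the jig's frame; axes as the jig's. The packer's length then lies along x, its nose on the back stop and its left edge on the fence; its last 100 mm are outside the mouth.
- jig_mouth (a point): Middle of the mouth's floor, 60 mm in front of the stop: (-60, -5, 0) mm in the jig's frame; axes as the jig's. The throat is 70 mm wide (jig y -40 to +30 mm) for the 60 mm packer; the roof over it has its underside 26 mm and its top 38 mm above the cabinet top.
- jig_fence (a point): Front end of the fence's inner face, at the cabinet top's surface: (-85, 30, 0) mm in the jig's frame; axes as the jig's. The fence is the left and longer cheek, 16 mm thick, 26 mm high, with a small steel scale on its front end, running from here back to the stop. The right cheek ends at the mouth.
- clamp: Orange quick-grip clamp that holds the jig's rear flange on the rim; fixed to the jig, with the same origin and axes. Its steel bar stands upright 118 mm behind the stop plane and rises 170 mm above the cabinet top; its pistol grip points away from the robot.
- plunger (a joint): Travel of the jig's sprung knob and carriage, straight down, in m: 0 up (at rest), 0.016 fully down on the depth-stop collars. It needs about 4 N to start and 16 N to hold fully down, and springs back when let go.
- knob_top (a point): Centre of the top of the black mushroom knob, 44 mm across; moves with it. At rest at (-30, 0, 112) mm in the jig's frame. Heads of two guide columns stand 36 mm to its left and right, 91 mm above the cabinet top: keep within 25 mm of the centre when pushing. At full stroke two steel points under the carriage, 32 mm apart, reach the packer's upper face without moving it.
- cabinet_top: The bedside cabinet's top, a grey laminate panel 400 (x) x 600 (y) x 25 mm on two bearers, fixed. Origin on the table under its centre; its upper face is 65 mm above the origin. Axes: x away from the robot, y left, z up. The room in front of the jig's mouth is free.
- tray: Grey plastic parts tray 190 (x) x 134 (y) x 36 mm, walls and floor 4 mm, fixed on the cabinet top left of the jig. Origin: centre of its underside, z up. Two walls along x make three compartments about 39 mm wide; the packer stands along x in one outer compartment, the offcut in the other (which is which varies), the shelf pegs lie in the middle one.
- offcut: Bystander: plywood offcut 100 x 18 x 60 mm standing on edge in the tray's other outer compartment. Origin: centre of the face it stands on; axes as the packer's.
- bracket: Bystander: steel angle bracket, legs 100 and 80 mm, 40 mm wide, lying on one leg on the cabinet top behind the tray; the upright leg is at its +x end. Origin: centre of the underside.
- tape: Bystander: black tape measure 70 x 64 x 34 mm, on the cabinet top to the right of the jig. Origin: centre of the underside.
- screwdriver: Bystander: screwdriver 190 mm long, lying along x at the right edge of the cabinet top.
- peg0: Bystander: silver shelf peg about 45 mm long, in the tray's middle compartment.
- peg1: Bystander: silver shelf peg about 45 mm long, in the tray's middle compartment.
- drill: Bystander: blue cordless drill driver about 200 mm tall standing on its battery, on the table to the left of the cabinet top. Origin: centre of the underside of the battery.

How it is judged:
On the way, in this order (a step that is already met when the one before it is completed fails the run):
1. the packer lies flat and home in the jig, against the back stop and the fence, and the fingers have let go of it (x of packer_mid in the frame of jig between -0.083 and -0.076 m and y of packer_mid in the frame of jig between -0.003 and 0.003 m and z of packer_mid in the frame of jig below 0.012 m and angle between the x axis of packer and the x axis of jig, either way round below 0.04 rad and angle between the y axis of packer and the z axis of jig, either way round below 0.05 rad and contact force between the fingers and packer below 0.1 N), for 0.2 s.
2. with the packer home, the knob is pushed fully down (x of packer_mid in the frame of jig between -0.083 and -0.076 m and y of packer_mid in the frame of jig between -0.003 and 0.003 m and z of packer_mid in the frame of jig below 0.012 m and angle between the x axis of packer and the x axis of jig, either way round below 0.04 rad and angle between the y axis of packer and the z axis of jig, either way round below 0.05 rad and value of joint plunger above 0.0145 m), for 0.1 s.
At the end, for the whole second after the job is handed in: The packer lies flat on the cabinet top, at rest and released, home in the jig: within 3 mm of the back stop, within 3 mm of the fence and straight within 0.04 rad; the knob has been pushed at least 14.5 of its 16 mm with the packer home, and is back up (within 2 mm) (x of packer_mid in the frame of jig between -0.083 and -0.076 m and y of packer_mid in the frame of jig between -0.003 and 0.003 m and z of packer_mid in the frame of jig below 0.012 m and angle between the x axis of packer and the x axis of jig, either way round below 0.04 rad and angle between the y axis of packer and the z axis of jig, either way round below 0.05 rad and value of joint plunger below 0.002 m and linear speed of packer below 0.01 m/s); the robot touches nothing.
It fails at once if the plywood offcut is moved more than 30 mm (distance of offcut from where it was at the start of the episode above 0.03 m).
It fails at once if a shelf peg is moved more than 30 mm (distance of any of peg0, peg1 from where it was at the start of the episode above 0.03 m).
It fails at once if the angle bracket is moved more than 30 mm (distance of bracket from where it was at the start of the episode above 0.03 m).
It fails at once if the tape measure or the screwdriver is moved more than 30 mm (distance of any of tape, screwdriver from where it was at the start of the episode above 0.03 m).
It fails at once if the drill driver is moved more than 30 mm (distance of drill from where it was at the start of the episode above 0.03 m).
It also fails if it takes over 70 s, if anything falls off the work surface, if the arm or the gripper's body presses on something with over 40 N, if the wrist force passes 120 N, or if a joint passes its speed limit or range.

## Robot

A 7-joint arm with a two-finger parallel gripper is mounted at the origin on the work surface. World frame = base frame: x ahead of the robot, y to its left, z up, the work surface at z = 0. Lengths are in m, angles in rad, forces in N, time in s.
With the tool pointing down it reaches from about 0.425 to 0.95 m from the base axis. Payload 4.7 kg.
Tool frame: the origin (TCP) lies midway between the tips of the shut fingers; the grasp point (between the pads) lies ctrl.pinch_z behind it (ctrl.pinch_z is the distance from the TCP to the grasp point, in m); y points along the fingers, z is the direction in which the jaws open and shut, and the axes are right-handed (so a half turn about y gives the same grasp; the last joint's range is limited). The gripper opens to 85 mm and grips with 20 to 120 N. Pads are 22 mm wide; open, the fingers measure 114 mm over their backs; the gripper's body (76 mm by 85 mm) begins 54 mm behind the grasp point. The pads swing forward as they close: fully open they stand 13 mm farther back than shut.
Start: joints at [1.238, 0.469, -0.049, 1.532, 0.024, 1.141, -0.082], TCP at [0.202, -0.644, 0.231] pointing down, gripper open.
Joint ranges: [-2.59, 2.59], [-0.33, 1.99], [-1.39, 1.29], [0.1, 2.45], [-1.04, 4.18], [0.21, 1.99], [-2.66, 2.66]. Speed limits (rad/s): [2.57, 2.57, 3.14, 3.14, 3.14, 3.14, 3.14].

## Interface

Orientations are given as a rotation vector (axis times angle).
In Python, from workcell import ctrl gives the robot as it stands.
- The arm moves only by the tool jog_arm, never from a script. Its argument "moves" is a list of rows, each an object of numbers: "gripper": the finger opening in mm, from 0 to 85.4; "x", "y", "z": the shift along the tool's x, y, z in mm; "wx", "wy", "wz": the turn, a rotation vector about the tool's x, y, z in rad. A call has 1 to 20 rows; each row is the pose to reach, as a shift and turn from the pose commanded when the call began, along the tool's axes at that moment; what a row does not reach only later rows make up. A row lasts 1/10 s, in which the tool goes at most 50 mm and 8.59 degrees, less where a joint would pass 70% of its speed; a pose out of reach is approached as far as the arm can. A call with a gripper value outside its range is refused whole. The fingers move at their own pace and stop on an object; "squeeze" is the grip in N (left out, the last holds). Time passes only in rows, so rows that repeat a pose let the fingers close. It gives the time, the measured TCP pose, the force and the opening at its end, in the units of the state.
- ctrl.get_state(): the state, without advancing time (a new reading comes with each control period).
- ctrl.snapshot(name): name is "scene" or "top" or "wrist"; returns the picture (420x560x3 uint8, blue, green, red); there is no depth.
- ctrl.camera_params(name): a dict with "K" (3x3 intrinsics, pixels), "k1" (the pictures are not rectified: a ray, as slopes to the right and down, at radius r is drawn at 1 + k1 r^2 times it, then the intrinsics apply), "world_from_camera" (4x4, takes a point from camera to world coordinates). Camera axes: x right, y up, looking along -z (the intrinsics and any distortion apply to the point x, -y, -z); pixel columns grow to the right and rows downward; lengths in m; the calibration is good to about 2 mm. A picture is of the moment at which its call begins: read the wrist's pose just before it. camera_params takes no time and is no camera call; for the wrist camera it gives the pose at the moment of the call.
- ctrl.hand_in(): hands the job in, once; it reports no verdict.
Trained networks look in the newest picture that a camera, given by its name, has taken for a name from the list of things; names that differ only in an ending like _2 or _b are one class to them, and where a whole thing is asked for, a point or a joint stands for the part that bears it (a point fixed in the world has none). Each returns a list of dicts, best first, with "conf" (0 to 1); they miss things now and then, are a little off and sometimes report something else, mostly with a low value. They report only what shows in the picture. A call takes as long as a camera call.
- ctrl.search_frame(camera, label): "position" ([x, y, z] in m, in world coordinates, good to about 4 mm: the middle of the surface that is visible of it).
The state is a dict: "clock": time; "qpos": joint angles; "joint_vel": joint speeds; "joint_torque": joint torques, N m; "eef_pos": TCP position; "tool_rot": TCP orientation; "wrist_force": force on the tool from outside, world axes, zero at the start; "wrist_torque": the same for the moment, N m; "width": opening from 0.0 (shut) to 1.0 (fully open).
Only numpy, scipy, OpenCV 4.12 (cv2) and the standard library are available. Lean on these libraries where they do the work, as an engineer would, in place of code of your own. Each camera call takes 0.05 s, during which the arm holds its last target.

## Working session

There is one attempt and no reset: what is moved stays moved. The work goes in short steps, Python scripts to look and compute and a tool call to move; the robot and the scene stay as the last step left them, time stands still between calls to the robot, and variables do not carry over. Pictures are saved under pics/ and viewed, and the job is handed in when it is done.

Besides the shell and the picture viewer there is one more tool, called as name(argument=value, ...), one argument or row to a line, values as JSON. jog_arm: Moves the arm, as the interface text tells. Its arguments: {"type":"object","properties":{"moves":{"type":"array"},"squeeze":{"type":"number"}},"required":["moves"]}

```bash
ls; mkdir -p pics; python3 - <<'E'
from workcell import ctrl
import cv2,numpy as np
np.set_printoptions(precision=4,suppress=True)
print(ctrl.get_state(), ctrl.pinch_z)
for n in ["scene","top","wrist"]:
    cv2.imwrite(f"pics/{n}0.png",ctrl.snapshot(n))
    p=ctrl.camera_params(n);print(n,p)
for n in ["scene","top"]:
    for l in ["packer","jig","knob_top","jig_fence","jig_mouth","tray","offcut","clamp"]:
        try: print(n,l,ctrl.search_frame(n,l)[:2])
        except Exception as e: print(n,l,e)
E
```

```text
pics
{'clock': 0.0, 'qpos': array([ 1.2381,  0.4695, -0.0486,  1.5337,  0.0241,  1.141 , -0.0823]), 'joint_vel': array([-0.0006, -0.0002,  0.0011,  0.0012,  0.0002, -0.0007,  0.0005]), 'joint_torque': array([ -0.    , -51.0304,  -0.0468, -23.7716,   0.0107,   0.0076,
        -0.    ]), 'eef_pos': array([ 0.2017, -0.6435,  0.2302]), 'tool_rot': array([-0.3154,  2.06  , -2.056 ]), 'wrist_force': array([ 0.0577, -0.5974, -0.1936]), 'wrist_torque': array([ 0.0223, -0.0277, -0.0531]), 'width': 1.0010482684853759} 0.0187
scene {'K': array([[526.3035,   0.    , 282.7529],
       [  0.    , 526.3035, 208.677 ],
       [  0.    ,   0.    ,   1.    ]]), 'k1': -0.11947006945437903, 'world_from_camera': array([[ 0.4459, -0.6543,  0.6107,  1.3265],
       [ 0.8951,  0.329 , -0.301 , -0.2724],
       [-0.004 ,  0.6809,  0.7324,  0.9885],
       [ 0.    ,  0.    ,  0.    ,  1.    ]])}
top {'K': array([[433.2937,   0.    , 279.7023],
       [  0.    , 433.2937, 211.1966],
       [  0.    ,   0.    ,   1.    ]]), 'k1': -0.07959411202512437, 'world_from_camera': array([[-0.0512,  0.9772, -0.2061,  0.4
[... 1209 characters left out ...]
e clamp [{'position': [0.8127, -0.0997, 0.156], 'conf': 0.93}]
top packer [{'position': [0.5073, 0.2195, 0.1292], 'conf': 0.7}, {'position': [0.7078, -0.0957, 0.1168], 'conf': 0.33}]
top jig [{'position': [0.7001, -0.0929, 0.1113], 'conf': 0.67}]
top knob_top [{'position': [0.6447, -0.0921, 0.1474], 'conf': 0.85}]
top jig_fence [{'position': [0.709, -0.094, 0.1157], 'conf': 0.69}]
top jig_mouth [{'position': [0.5819, 0.1868, 0.0692], 'conf': 0.68}, {'position': [0.7069, -0.0981, 0.1161], 'conf': 0.65}]
top tray [{'position': [0.5228, 0.1769, 0.0673], 'conf': 0.6}]
top offcut [{'position': [0.5343, 0.1375, 0.13], 'conf': 0.91}]
top clamp [{'position': [0.7926, -0.0948, 0.1524], 'conf': 0.79}]
```

View pics/scene0.png

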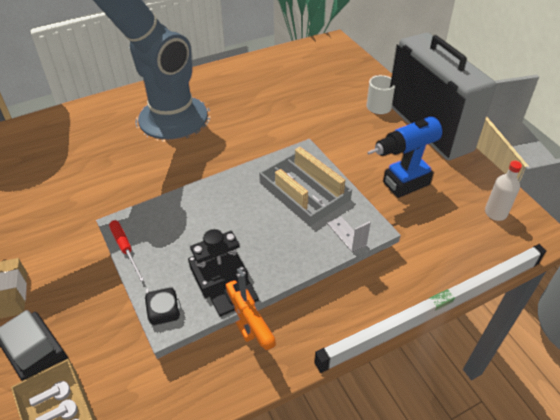

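View pics/top0.png

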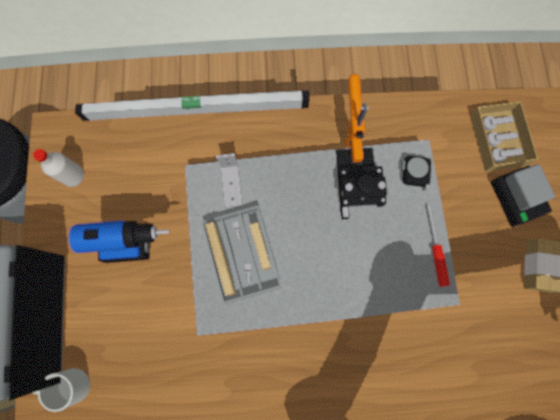

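View pics/wrist0.png

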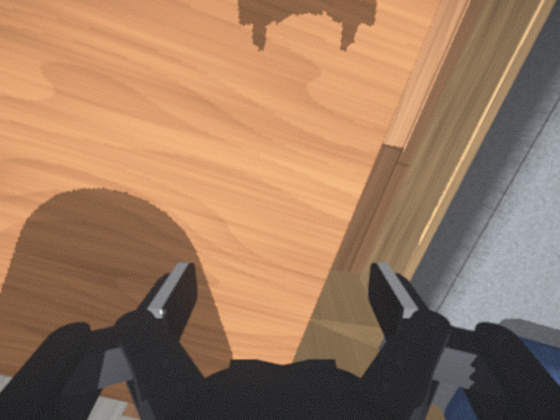

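```bash
cat > h.py <<'E'
import cv2,numpy as np
from workcell import ctrl
from scipy.spatial.transform import Rotation as R
np.set_printoptions(precision=4,suppress=True)
def ray(p,uv):
    K=p["K"];x=(np.array(uv,float)-[K[0,2],K[1,2]])/[K[0,0],K[1,1]]
    u=x.copy()
    for _ in range(20): u=x/(1+p["k1"]*(u@u))
    T=p["world_from_camera"]; return T[:3,3],T[:3,:3]@np.array([u[0],-u[1],-1])
def p2w(p,uv,z):
    o,d=ray(p,uv); return o+d*(z-o[2])/d[2]
def w2p(p,X):
    T=p["world_from_camera"];c=T[:3,:3].T@(np.array(X)-T[:3,3]);u=np.array([c[0],-c[1]])/-c[2]
    return (u*(1+p["k1"]*(u@u)))*[p["K"][0,0],p["K"][1,1]]+[p["K"][0,2],p["K"][1,2]]
E
python3 - <<'E'
import cv2
a=cv2.imread('pics/top0.png'); cv2.imwrite('pics/top_tray.png',cv2.resize(a[190:310,190:300],None,fx=5,fy=5,interpolation=cv2.INTER_CUBIC))
cv2.imwrite('pics/top_jig.png',cv2.resize(a[130:230,320:440],None,fx=6,fy=6,interpolation=cv2.INTER_CUBIC))
a=cv2.imread('pics/scene0.png'); cv2.imwrite('pics/sc_jig.png',cv2.resize(a[215:320,170:290],None,fx=5,fy=5,interpolation=cv2.INTER_CUBIC))
cv2.imwrite('pics/sc_tray.png',cv2.resize(a[130:240,250:370],None,fx=5,fy=5,interpolation=cv2.INTER_CUBIC))
E
```

```text
(no output)
```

View pics/top_tray.png

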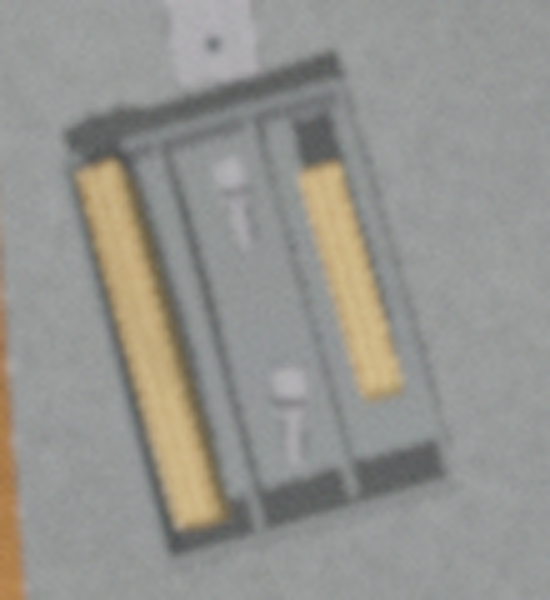

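View pics/top_jig.png

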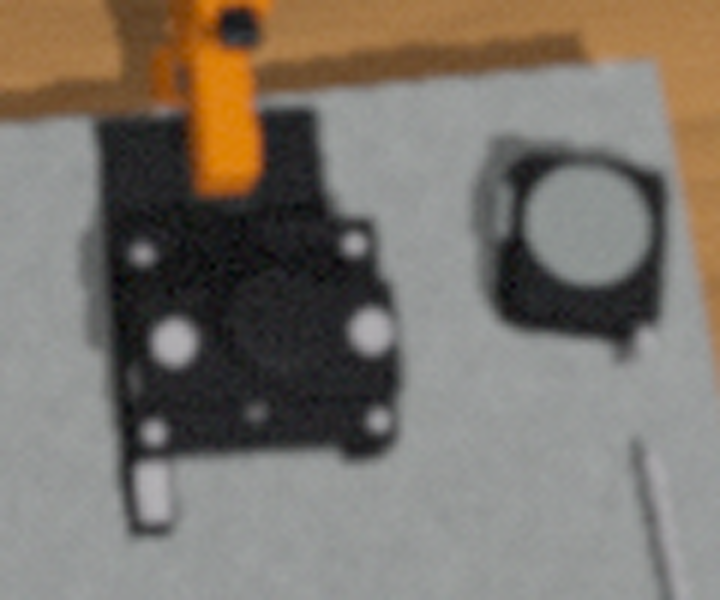

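View pics/sc_jig.png

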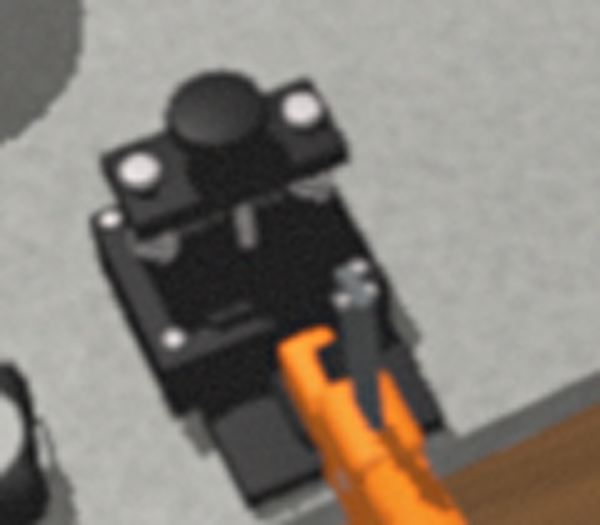

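View pics/sc_tray.png

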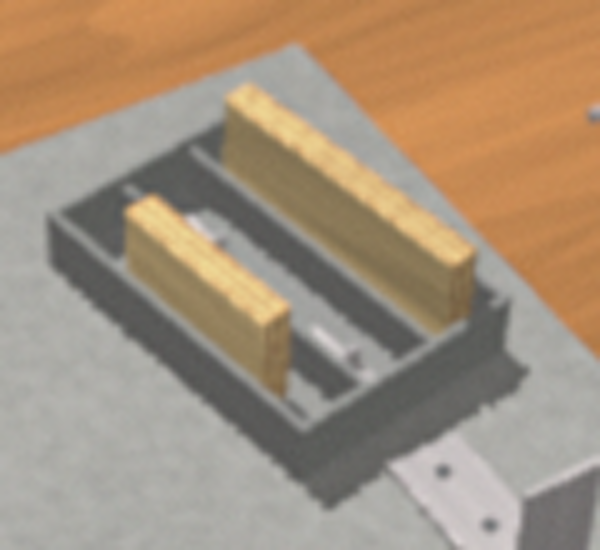

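```bash
python3 - <<'E'
from h import *
t=ctrl.camera_params("top");s=ctrl.camera_params("scene")
c=[p2w(t,(190+u/5,190+v/5),.129) for u,v in [(78,172),(118,158),(225,518),(180,530)]]
print(np.array(c), np.mean(c,0))
c=np.array(c);d=(c[0]+c[1]-c[2]-c[3])/2;print("len",np.linalg.norm(d),"yaw",np.arctan2(d[1],d[0]))
c=[p2w(s,(250+u/5,130+v/5),.129) for u,v in [(225,97),(252,83),(473,252),(448,263)]]
print(np.array(c), np.mean(c,0)); c=np.array(c);d=-(c[0]+c[1]-c[2]-c[3])/2;print("len",np.linalg.norm(d),"yaw",np.arctan2(d[1],d[0]))
for p,L,Rr in [(t,(320+175/6,130+343/6),(320+371/6,130+331/6)),(s,(170+301/5,215+107/5),(170+139/5,215+170/5))]:
    l=p2w(p,L,.156);r=p2w(p,Rr,.156);d=l-r
    print("cols",l,r,"mid",(l+r)/2,np.linalg.norm(d),"yaw",np.arctan2(-d[0],d[1]))
print("knob scene", p2w(s,(170+215/5,215+103/5),.177), "top",p2w(t,(320+283/6,130+318/6),.177))
print("fence front top corner (outer,inner)",p2w(t,(320+130/6,130+530/6),.091),p2w(t,(320+172/6,130+530/6),.091))
print("left bolt front",p2w(t,(320+153/6,130+432/6),.105),"back",p2w(t,(320+142/6,130+254/6),.105),"r front",p2w(t,(320+379/6,130+420/6),.105),"r back",p2w(t,(320+355/6,130+243/6),.105))
print([p2w(t,c,.065) for c in [(186,164),(433,142),(458,303),(198,332)]])
st=ctrl.get_state();print(R.from_rotvec(st["tool_rot"]).as_matrix())
E
```

```text
[[0.5871 0.2511 0.129 ]
 [0.5924 0.2334 0.129 ]
 [0.4348 0.1913 0.129 ]
 [0.4307 0.2106 0.129 ]] [0.5113 0.2216 0.129 ]
len 0.16237225122442286 yaw 0.25683672611688124
[[0.4427 0.1982 0.129 ]
 [0.4392 0.2153 0.129 ]
 [0.5938 0.2513 0.129 ]
 [0.5949 0.2369 0.129 ]] [0.5176 0.2254 0.129 ]
len 0.15784310014438985 yaw 0.23869987338214288
cols [ 0.6475 -0.0648  0.156 ] [ 0.6483 -0.1362  0.156 ] mid [ 0.6479 -0.1005  0.156 ] 0.07134128302703514 yaw 0.011675407663035445
cols [ 0.6534 -0.0619  0.156 ] [ 0.6547 -0.1336  0.156 ] mid [ 0.6541 -0.0978  0.156 ] 0.07175237508519415 yaw 0.018406429821133396
knob scene [ 0.6529 -0.0975  0.177 ] top [ 0.6491 -0.1002  0.177 ]
fence front top corner (outer,inner) [ 0.5921 -0.0527  0.091 ] [ 0.5912 -0.0687  0.091 ]
left bolt front [ 0.6265 -0.0624  0.105 ] back [ 0.6966 -0.064   0.105 ] r front [ 0.6267 -0.1485  0.105 ] r back [ 0.6968 -0.1464  0.105 ]
[array([0.7499, 0.3075, 0.065 ]), array([ 0.775 , -0.2971,  0.065 ]), array([ 0.3867, -0.3075,  0.065 ]), array([0.3552, 0.2841, 0.065 ])]
[[-0.9542  0.      0.2992]
 [-0.2992 -0.0001 -0.9542]
 [-0.     -1.      0.0001]]
```

```bash
cat >> h.py <<'E'
def rel(targets, rot=None):
    """targets: world xyz list of (x,y,z[,yawdeg rotvec world])"""
    st=ctrl.get_state();M=R.from_rotvec(st["tool_rot"])
    for t in targets:
        d=M.inv().apply(np.array(t[:3])-st["eef_pos"])*1000
        w=np.zeros(3)
        if len(t)>3: w=(M.inv()*R.from_matrix(t[3])).as_rotvec()
        print("xyz",d.round(1),"w",w.round(4))
def down(yaw,tilt=0):
    """tool down, tool x = -(cos yaw,sin yaw); tilt: about world axis (cos yaw, sin yaw,0); positive tilt => finger points to -left"""
    x=-np.array([np.cos(yaw),np.sin(yaw),0]);y=np.array([0,0,-1.]);z=np.cross(x,y)
    return R.from_rotvec(-x*tilt).as_matrix()@np.array([x,y,z]).T
E
python3 - <<'E'
from h import *
rel([(.5,-.3,.26,down(0.1)),(.514,.2235,.2,down(.248)),(.514,.2235,.106,down(.248))])
E
```

```text
xyz [-387.3  -28.7 -239.2] w [-0.0001  0.2038 -0.    ]
xyz [-557.3   31.3 -734.5] w [-0.0001  0.0558 -0.    ]
xyz [-557.3  125.3 -734.5] w [-0.0001  0.0558 -0.    ]
```

jog_arm(
  moves=[
    {"x": -387, "y": -29, "z": -239, "wy": 0.2, "gripper": 85},
    {"x": -387, "y": -29, "z": -239, "wy": 0.2},
    {"x": -387, "y": -29, "z": -239, "wy": 0.2},
    {"x": -387, "y": -29, "z": -239, "wy": 0.2},
    {"x": -387, "y": -29, "z": -239, "wy": 0.2},
    {"x": -387, "y": -29, "z": -239, "wy": 0.2},
    {"x": -387, "y": -29, "z": -239, "wy": 0.2},
    {"x": -387, "y": -29, "z": -239, "wy": 0.2},
    {"x": -387, "y": -29, "z": -239, "wy": 0.2},
    {"x": -387, "y": -29, "z": -239, "wy": 0.2},
  ],
)

```text
schema error: expected keys gripper, x, y, z, wx, wy, wz
```

```bash
python3 - <<'E'
from h import *
st=ctrl.get_state();print(st["eef_pos"],st["qpos"],st["clock"])
rel([(.514,.2235,.2,down(.248)),(.514,.2235,.106,down(.248))])
E
```

```text
[ 0.202  -0.6441  0.2313] [ 1.2381  0.4686 -0.0486  1.5325  0.0241  1.141  -0.0823] 0.95
xyz [-557.3   31.3 -734.5] w [-0.0001  0.0558 -0.    ]
xyz [-557.3  125.3 -734.5] w [-0.0001  0.0558 -0.    ]
```

jog_arm(
  moves=[
    {"gripper": 85, "x": -387, "y": -29, "z": -239, "wx": 0, "wy": 0.2, "wz": 0},
    {"gripper": 85, "x": -387, "y": -29, "z": -239, "wx": 0, "wy": 0.2, "wz": 0},
    {"gripper": 85, "x": -387, "y": -29, "z": -239, "wx": 0, "wy": 0.2, "wz": 0},
    {"gripper": 85, "x": -387, "y": -29, "z": -239, "wx": 0, "wy": 0.2, "wz": 0},
    {"gripper": 85, "x": -387, "y": -29, "z": -239, "wx": 0, "wy": 0.2, "wz": 0},
    {"gripper": 85, "x": -387, "y": -29, "z": -239, "wx": 0, "wy": 0.2, "wz": 0},
    {"gripper": 85, "x": -387, "y": -29, "z": -239, "wx": 0, "wy": 0.2, "wz": 0},
    {"gripper": 85, "x": -387, "y": -29, "z": -239, "wx": 0, "wy": 0.2, "wz": 0},
    {"gripper": 85, "x": -387, "y": -29, "z": -239, "wx": 0, "wy": 0.2, "wz": 0},
    {"gripper": 85, "x": -387, "y": -29, "z": -239, "wx": 0, "wy": 0.2, "wz": 0},
  ],
)

```text
clock: 1.95
eef_pos: [0.505, -0.2928, 0.2612]
tool_rot: [-0.121, 2.163, -2.157]
wrist_force: [0.3, -0.2, 0.1]
width: 1.0
```

```bash
python3 - <<'E'
from h import *
st=ctrl.get_state();print(st["eef_pos"],st["qpos"],st["clock"])
rel([(.514,.2235,.2,down(.248)),(.514,.2235,.106,down(.248))])
E
```

```text
[ 0.505  -0.2928  0.2612] [ 0.6083  0.3029 -0.1933  1.7134  0.0586  1.1288 -1.0563] 1.95
xyz [ -68.4   62.7 -511.6] w [ 0.0022 -0.1322 -0.0045]
xyz [ -68.   156.7 -511.4] w [ 0.0022 -0.1322 -0.0045]
```

jog_arm(
  moves=[
    {"gripper": 85, "x": -68, "y": 62, "z": -515, "wx": 0, "wy": -0.14, "wz": 0},
    {"gripper": 85, "x": -68, "y": 62, "z": -515, "wx": 0, "wy": -0.14, "wz": 0},
    {"gripper": 85, "x": -68, "y": 62, "z": -515, "wx": 0, "wy": -0.14, "wz": 0},
    {"gripper": 85, "x": -68, "y": 62, "z": -515, "wx": 0, "wy": -0.14, "wz": 0},
    {"gripper": 85, "x": -68, "y": 62, "z": -515, "wx": 0, "wy": -0.14, "wz": 0},
    {"gripper": 85, "x": -68, "y": 62, "z": -515, "wx": 0, "wy": -0.14, "wz": 0},
    {"gripper": 85, "x": -68, "y": 62, "z": -515, "wx": 0, "wy": -0.14, "wz": 0},
    {"gripper": 85, "x": -68, "y": 62, "z": -515, "wx": 0, "wy": -0.14, "wz": 0},
    {"gripper": 85, "x": -68, "y": 62, "z": -515, "wx": 0, "wy": -0.14, "wz": 0},
    {"gripper": 85, "x": -68, "y": 62, "z": -515, "wx": 0, "wy": -0.14, "wz": 0},
    {"gripper": 85, "x": -68, "y": 62, "z": -515, "wx": 0, "wy": -0.14, "wz": 0},
    {"gripper": 85, "x": -68, "y": 62, "z": -515, "wx": 0, "wy": -0.14, "wz": 0},
    {"gripper": 85, "x": -68, "y": 62, "z": -515, "wx": 0, "wy": -0.14, "wz": 0},
  ],
)

```text
clock: 3.25
eef_pos: [0.5141, 0.2186, 0.1981]
tool_rot: [-0.257, 2.091, -2.093]
wrist_force: [-0.3, -0.1, 0.1]
width: 0.998
```

```bash
python3 - <<'E'
from h import *
cv2.imwrite("pics/w1.png",ctrl.snapshot("wrist"))
w=ctrl.camera_params("wrist")
st=ctrl.get_state();print(st["eef_pos"],st["qpos"],st["clock"])
rel([(.514,.2235,.2,down(.248)),(.514,.2235,.106,down(.248))])
E
```

```text
[0.5144 0.2175 0.1982] [-0.1055  0.3517 -0.4667  1.8307  0.1862  1.0028 -1.9769] 3.3
xyz [-1.1 -1.8 -5.9] w [-0.0012 -0.0057  0.0003]
xyz [-1.1 92.2 -6. ] w [-0.0012 -0.0057  0.0003]
```

View pics/w1.png

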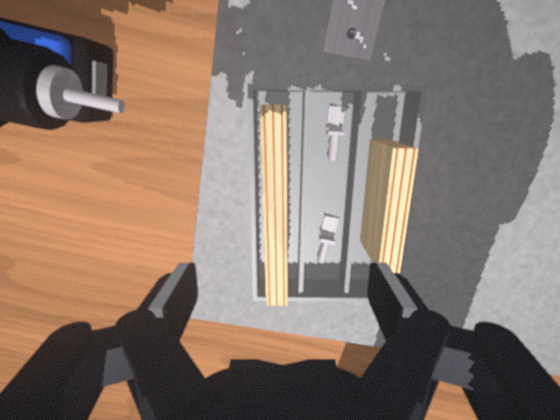

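```bash
python3 - <<'E'
from h import *
w=ctrl.camera_params("wrist")
c=np.array([p2w(w,u,.129) for u in [(262,105),(286,105),(267,306),(288,304)]]);print(c,c.mean(0))
d=(c[0]+c[1]-c[2]-c[3])/2;print(np.linalg.norm(d),np.arctan2(d[1],d[0]))
t=ctrl.camera_params("top");s=ctrl.camera_params("scene")
# drill tip triangulate scene (372,154), wrist(121,106), top (168,233)
A=np.zeros((3,3));b=np.zeros(3)
for p,u in [(s,(371,154)),(w,(121,106)),(t,(168,233))]:
    o,d=ray(p,u);d/=np.linalg.norm(d);P=np.eye(3)-np.outer(d,d);A+=P;b+=P@o
print("drill tip",np.linalg.solve(A,b))
c=c.mean(0)
rel([(c[0],c[1],.106,down(.25))])
E
```

```text
[[0.591  0.2494 0.129 ]
 [0.5948 0.2337 0.129 ]
 [0.4348 0.21   0.129 ]
 [0.441  0.1933 0.129 ]] [0.5154 0.2216 0.129 ]
0.16004340097178515 0.2521022681237933
drill tip [0.57   0.3298 0.1585]
xyz [-2.  92.2 -3.8] w [-0.0012 -0.0077  0.0003]
```

jog_arm(
  moves=[
    {"gripper": 85, "x": -2, "y": 40, "z": -2, "wx": 0, "wy": -0.007, "wz": 0},
    {"gripper": 85, "x": -2, "y": 70, "z": -2, "wx": 0, "wy": -0.007, "wz": 0},
    {"gripper": 85, "x": -2, "y": 92, "z": -2, "wx": 0, "wy": -0.007, "wz": 0},
    {"gripper": 85, "x": -2, "y": 92, "z": -2, "wx": 0, "wy": -0.007, "wz": 0},
    {"gripper": 85, "x": -2, "y": 92, "z": -2, "wx": 0, "wy": -0.007, "wz": 0},
  ],
)

```text
clock: 3.8
eef_pos: [0.5162, 0.2201, 0.1068]
tool_rot: [-0.26, 2.089, -2.09]
wrist_force: [0.2, -0.2, -0.3]
width: 0.995
```

```bash
python3 - <<'E'
from h import *
cv2.imwrite("pics/w2.png",ctrl.snapshot("wrist"))
st=ctrl.get_state();print(st)
rel([(.5154,.2216,.106,down(.25))])
E
```

```text
{'clock': 3.85, 'qpos': array([-0.1425,  0.464 , -0.4354,  1.9078,  0.2614,  0.823 , -2.038 ]), 'joint_vel': array([-0.0038, -0.0109, -0.0085, -0.0094,  0.001 , -0.0019, -0.0015]), 'joint_torque': array([  0.1171, -42.4801,  -3.9565, -17.977 ,   0.0144,   0.0356,
         0.0022]), 'eef_pos': array([0.5167, 0.2208, 0.1076]), 'tool_rot': array([-0.259 ,  2.0882, -2.0879]), 'wrist_force': array([0.7772, 0.8617, 0.1495]), 'wrist_torque': array([-0.013 ,  0.0069, -0.0314]), 'width': 0.9935716946859612}
xyz [ 1.   1.6 -1.1] w [-0.0001 -0.0011 -0.0021]
```

View pics/w2.png

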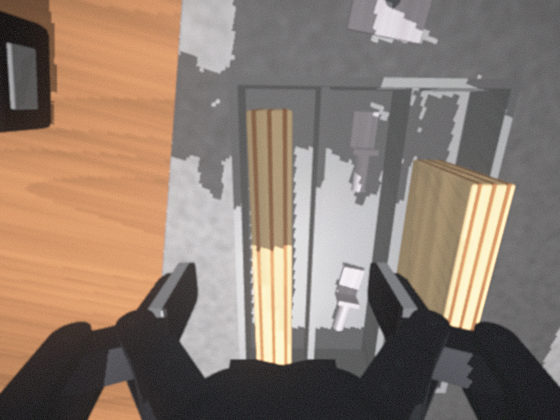

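jog_arm(
  moves=[
    {"gripper": 10, "x": 0, "y": 1, "z": -1, "wx": 0, "wy": 0, "wz": 0},
    {"gripper": 10, "x": 0, "y": 1, "z": -1, "wx": 0, "wy": 0, "wz": 0},
    {"gripper": 10, "x": 0, "y": 1, "z": -1, "wx": 0, "wy": 0, "wz": 0},
    {"gripper": 10, "x": 0, "y": 1, "z": -1, "wx": 0, "wy": 0, "wz": 0},
    {"gripper": 10, "x": 0, "y": 1, "z": -1, "wx": 0, "wy": 0, "wz": 0},
    {"gripper": 10, "x": 0, "y": 1, "z": -1, "wx": 0, "wy": 0, "wz": 0},
    {"gripper": 10, "x": 0, "y": 1, "z": -1, "wx": 0, "wy": 0, "wz": 0},
    {"gripper": 10, "x": 0, "y": 1, "z": -1, "wx": 0, "wy": 0, "wz": 0},
  ],
  squeeze=60,
)

```text
clock: 4.65
eef_pos: [0.5154, 0.2226, 0.1056]
tool_rot: [-0.263, 2.088, -2.088]
wrist_force: [-0.3, 0.1, 3.9]
width: 0.201
```

jog_arm(
  moves=[
    {"gripper": 10, "x": 0, "y": -30, "z": 0, "wx": 0, "wy": 0, "wz": 0},
    {"gripper": 10, "x": 0, "y": -70, "z": 0, "wx": 0, "wy": 0, "wz": 0},
    {"gripper": 10, "x": 0, "y": -110, "z": 0, "wx": 0, "wy": 0, "wz": 0},
    {"gripper": 10, "x": 0, "y": -140, "z": 0, "wx": 0, "wy": 0, "wz": 0},
    {"gripper": 10, "x": 0, "y": -140, "z": 0, "wx": 0, "wy": 0, "wz": 0},
    {"gripper": 10, "x": 0, "y": -140, "z": 0, "wx": 0, "wy": 0, "wz": 0},
  ],
)

```text
clock: 5.25
eef_pos: [0.515, 0.2221, 0.2449]
tool_rot: [-0.263, 2.088, -2.089]
wrist_force: [-0.2, -0.8, -1.2]
width: 0.199
```

```bash
python3 - <<'E'
from h import *
cv2.imwrite("pics/s3.png",ctrl.snapshot("scene"))
st=ctrl.get_state();print(st)
rel([(.5,-.08,.25,down(.01)),(.5,-.08,.25,down(.01,.6)),(.5,-.08,.25,down(.01,-.6))])
E
```

```text
{'clock': 5.3, 'qpos': array([-0.096 ,  0.3118, -0.4822,  1.7721,  0.1603,  1.0992, -1.952 ]), 'joint_vel': array([-0.0032,  0.0175,  0.0016,  0.0148, -0.0011,  0.002 , -0.0001]), 'joint_torque': array([ -0.0816, -40.9902,  -3.631 , -24.3476,   0.0023,  -0.0321,
         0.0003]), 'eef_pos': array([0.5144, 0.2217, 0.2438]), 'tool_rot': array([-0.2658,  2.0879, -2.0902]), 'wrist_force': array([-0.4612, -0.9777, -1.4476]), 'wrist_torque': array([ 0.0426, -0.0042, -0.0081]), 'width': 0.19839327916187546}
xyz [ 88.8  -5.7 288.7] w [-0.0011  0.2407  0.0024]
xyz [ 88.8  -5.7 288.7] w [-0.5981  0.2327  0.0746]
xyz [ 88.8  -5.7 288.7] w [ 0.596   0.2341 -0.0698]
```

View pics/s3.png

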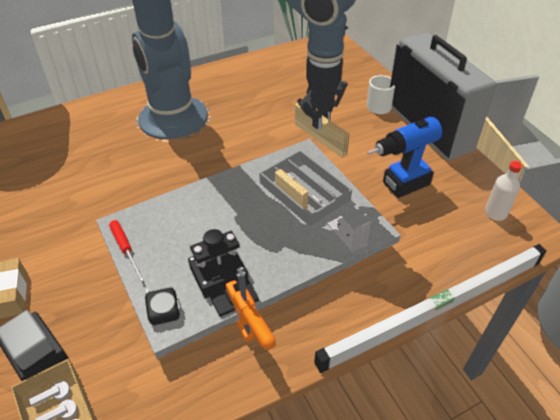

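jog_arm(
  moves=[
    {"gripper": 10, "x": 89, "y": -16, "z": 308, "wx": 0, "wy": 0.24, "wz": 0},
    {"gripper": 10, "x": 89, "y": -16, "z": 308, "wx": 0, "wy": 0.24, "wz": 0},
    {"gripper": 10, "x": 89, "y": -16, "z": 308, "wx": 0, "wy": 0.24, "wz": 0},
    {"gripper": 10, "x": 89, "y": -16, "z": 308, "wx": 0, "wy": 0.24, "wz": 0},
    {"gripper": 10, "x": 89, "y": -16, "z": 308, "wx": 0, "wy": 0.24, "wz": 0},
    {"gripper": 10, "x": 89, "y": -16, "z": 308, "wx": 0, "wy": 0.24, "wz": 0},
    {"gripper": 10, "x": 89, "y": -16, "z": 308, "wx": 0, "wy": 0.24, "wz": 0},
    {"gripper": 10, "x": 89, "y": -16, "z": 308, "wx": 0, "wy": 0.24, "wz": 0},
    {"gripper": 10, "x": 89, "y": -16, "z": 308, "wx": 0, "wy": 0.24, "wz": 0},
  ],
)

```text
clock: 6.2
eef_pos: [0.5045, -0.0978, 0.2595]
tool_rot: [-0.015, 2.219, -2.217]
wrist_force: [-0.8, 0.9, -1.1]
width: 0.204
```

```bash
python3 - <<'E'
from h import *
st=ctrl.get_state();print(st["eef_pos"],st["qpos"],st["clock"])
rel([(.5,-.101,.25,down(.01)),(.5,-.101,.20,down(.01,.96)),(.5,-.101,.15,down(.01,-.96))])
E
```

```text
[ 0.5045 -0.0978  0.2595] [ 0.3456  0.1966 -0.2726  1.8604  0.0581  1.0959 -1.5095] 6.2
xyz [4.5 9.5 3.2] w [0.0013 0.0001 0.0034]
xyz [ 4.3 59.5  3.2] w [-0.9587 -0.0015  0.0032]
xyz [  4.2 109.5   3.3] w [0.9613 0.0017 0.003 ]
```

jog_arm(
  moves=[
    {"gripper": 10, "x": 3, "y": 5, "z": 3, "wx": -0.14, "wy": 0, "wz": 0},
    {"gripper": 10, "x": 3, "y": 10, "z": 3, "wx": -0.28, "wy": 0, "wz": 0},
    {"gripper": 10, "x": 3, "y": 20, "z": 3, "wx": -0.42, "wy": 0, "wz": 0},
    {"gripper": 10, "x": 3, "y": 30, "z": 3, "wx": -0.56, "wy": 0, "wz": 0},
    {"gripper": 10, "x": 3, "y": 40, "z": 3, "wx": -0.7, "wy": 0, "wz": 0},
    {"gripper": 10, "x": 3, "y": 50, "z": 3, "wx": -0.84, "wy": 0, "wz": 0},
    {"gripper": 10, "x": 3, "y": 60, "z": 3, "wx": -0.96, "wy": 0, "wz": 0},
    {"gripper": 10, "x": 3, "y": 60, "z": 3, "wx": -0.96, "wy": 0, "wz": 0},
    {"gripper": 10, "x": 3, "y": 60, "z": 3, "wx": -0.96, "wy": 0, "wz": 0},
  ],
)

```text
clock: 7.1
eef_pos: [0.5026, -0.0997, 0.2009]
tool_rot: [-0.02, 2.994, -0.943]
wrist_force: [1.0, -0.3, -0.5]
width: 0.2
```

```bash
python3 - <<'E'
from h import *
st=ctrl.get_state();print(st["eef_pos"],st["qpos"],st["clock"])
print(R.from_rotvec(st["tool_rot"]).as_matrix())
cv2.imwrite("pics/s4.png",ctrl.snapshot("scene"))
E
```

```text
[ 0.5026 -0.0997  0.2009] [ 0.7792  0.5728 -0.3311  1.8063 -0.6623  1.3667 -0.7675] 7.1
[[-0.9999 -0.0112  0.0063]
 [-0.0128  0.8192 -0.5733]
 [ 0.0013 -0.5733 -0.8193]]
```

View pics/s4.png

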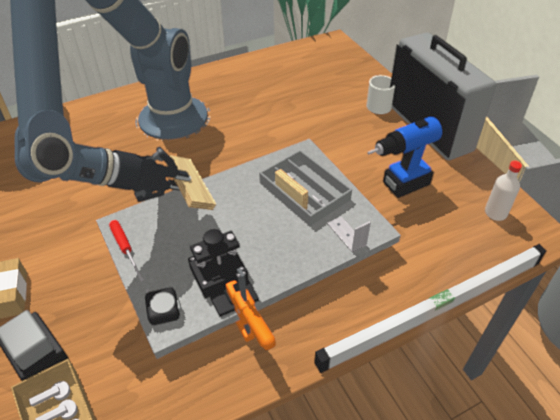

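jog_arm(
  moves=[
    {"gripper": 10, "x": 8, "y": 20, "z": 29, "wx": 0, "wy": 0, "wz": 0},
    {"gripper": 10, "x": 8, "y": 40, "z": 57, "wx": 0, "wy": 0, "wz": 0},
    {"gripper": 10, "x": 8, "y": 56, "z": 80, "wx": 0, "wy": 0, "wz": 0},
    {"gripper": 10, "x": 8, "y": 56, "z": 80, "wx": 0, "wy": 0, "wz": 0},
    {"gripper": 10, "x": 8, "y": 56, "z": 80, "wx": 0, "wy": 0, "wz": 0},
  ],
)

```text
clock: 7.65
eef_pos: [0.4956, -0.1, 0.1058]
tool_rot: [-0.018, 2.989, -0.944]
wrist_force: [-0.2, 0.1, -0.6]
width: 0.2
```

jog_arm(
  moves=[
    {"gripper": 10, "x": 0, "y": 1.2, "z": 1.6, "wx": 0, "wy": 0, "wz": 0},
    {"gripper": 10, "x": 0, "y": 2.4, "z": 3.2, "wx": 0, "wy": 0, "wz": 0},
    {"gripper": 10, "x": 0, "y": 2.4, "z": 3.2, "wx": 0, "wy": 0, "wz": 0},
  ],
)

```text
clock: 7.95
eef_pos: [0.4949, -0.1012, 0.1005]
tool_rot: [-0.016, 2.991, -0.945]
wrist_force: [-0.4, 0.6, -0.1]
width: 0.194
```

jog_arm(
  moves=[
    {"gripper": 10, "x": 0, "y": 1.2, "z": 1.6, "wx": 0, "wy": 0, "wz": 0},
    {"gripper": 10, "x": 0, "y": 2.4, "z": 3.2, "wx": 0, "wy": 0, "wz": 0},
    {"gripper": 10, "x": 0, "y": 2.8, "z": 4, "wx": 0, "wy": 0, "wz": 0},
    {"gripper": 10, "x": 0, "y": 2.8, "z": 4, "wx": 0, "wy": 0, "wz": 0},
  ],
)

```text
clock: 8.35
eef_pos: [0.4944, -0.1011, 0.0946]
tool_rot: [-0.016, 2.994, -0.943]
wrist_force: [0.1, 0.2, -0.8]
width: 0.196
```

```bash
python3 - <<'E'
from h import *
st=ctrl.get_state();print(st["eef_pos"],st["wrist_force"],st["clock"])
a=ctrl.snapshot("scene");cv2.imwrite("pics/s5.png",cv2.resize(a[120:280,100:300],None,fx=3.5,fy=3.5,interpolation=cv2.INTER_CUBIC))
E
```

```text
[ 0.4944 -0.1011  0.0946] [ 0.0858  0.2075 -0.819 ] 8.35
```

View pics/s5.png

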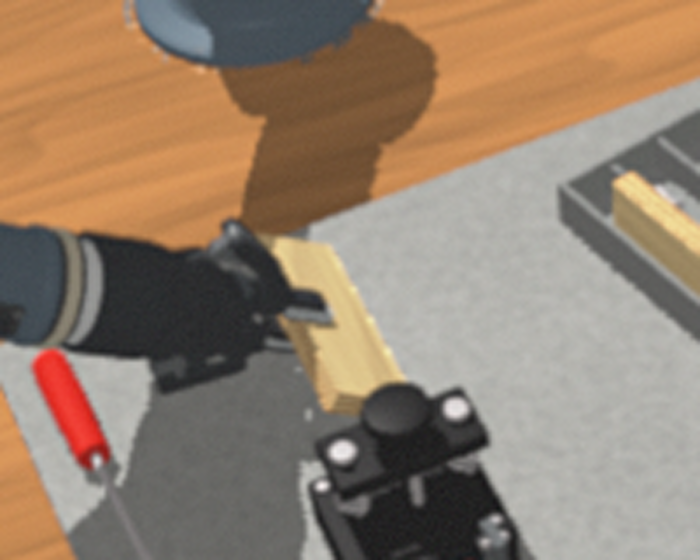

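jog_arm(
  moves=[
    {"gripper": 10, "x": 0, "y": 1, "z": 1.4, "wx": 0, "wy": 0, "wz": 0},
    {"gripper": 10, "x": 0, "y": 1, "z": 1.4, "wx": 0, "wy": 0, "wz": 0},
  ],
)

```text
clock: 8.6
eef_pos: [0.4946, -0.1011, 0.0931]
tool_rot: [-0.016, 2.993, -0.943]
wrist_force: [-0.2, -0.6, -1.3]
width: 0.199
```

jog_arm(
  moves=[
    {"gripper": 27, "x": 0, "y": 0, "z": 0, "wx": 0, "wy": 0, "wz": 0},
    {"gripper": 27, "x": 0, "y": 0, "z": 0, "wx": 0, "wy": 0, "wz": 0},
    {"gripper": 27, "x": 0, "y": 0, "z": 0, "wx": 0, "wy": 0, "wz": 0},
    {"gripper": 27, "x": 0, "y": 0, "z": 0, "wx": 0, "wy": 0, "wz": 0},
  ],
)

```text
clock: 9.0
eef_pos: [0.4945, -0.101, 0.0931]
tool_rot: [-0.016, 2.993, -0.944]
wrist_force: [0.0, 0.6, 0.1]
width: 0.318
```

```bash
python3 - <<'E'
from h import *
st=ctrl.get_state();print(st["eef_pos"],st["wrist_force"],st["clock"])
a=ctrl.snapshot("scene");cv2.imwrite("pics/s6.png",cv2.resize(a[120:280,100:300],None,fx=3.5,fy=3.5,interpolation=cv2.INTER_CUBIC))
E
```

```text
[ 0.4945 -0.101   0.0931] [0.04   0.6374 0.1338] 9.0
```

View pics/s6.png

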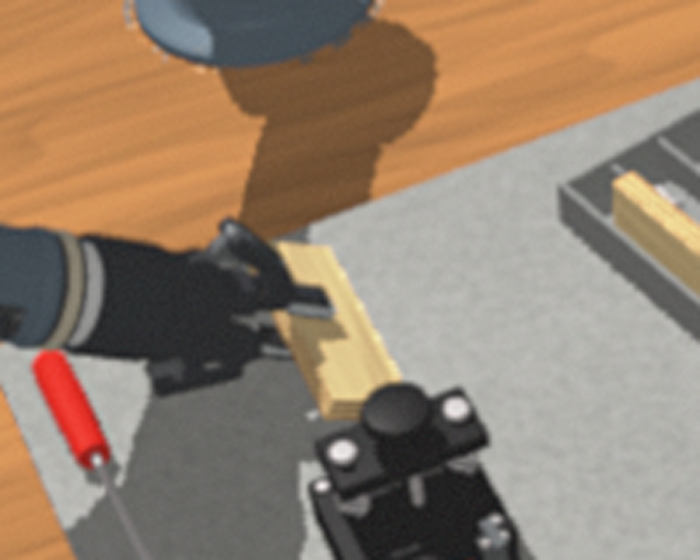

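jog_arm(
  moves=[
    {"gripper": 27, "x": 0, "y": -50, "z": 0, "wx": 0, "wy": 0, "wz": 0},
    {"gripper": 27, "x": 0, "y": -100, "z": 0, "wx": 0, "wy": 0, "wz": 0},
    {"gripper": 27, "x": 0, "y": -100, "z": -40, "wx": 0, "wy": 0, "wz": 0},
    {"gripper": 27, "x": 0, "y": -100, "z": -80, "wx": 0, "wy": 0, "wz": 0},
    {"gripper": 27, "x": 0, "y": -100, "z": -80, "wx": 0, "wy": 0, "wz": 0},
  ],
)

```text
clock: 9.55
eef_pos: [0.4963, -0.1341, 0.2206]
tool_rot: [-0.02, 2.985, -0.942]
wrist_force: [0.8, 0.7, 1.6]
width: 0.315
```

```bash
python3 - <<'E'
from h import *
st=ctrl.get_state();print(st["eef_pos"],st["qpos"],st["clock"])
a=ctrl.snapshot("scene");cv2.imwrite("pics/s7.png",cv2.resize(a[120:280,100:300],None,fx=3.5,fy=3.5,interpolation=cv2.INTER_CUBIC))
a=ctrl.snapshot("top");cv2.imwrite("pics/t7.png",cv2.resize(a[130:340,300:480],None,fx=3.5,fy=3.5,interpolation=cv2.INTER_CUBIC)[:,:])
E
```

```text
[ 0.4963 -0.1341  0.2206] [ 0.8145  0.5635 -0.3111  1.7595 -0.638   1.4408 -0.76  ] 9.55
```

View pics/s7.png

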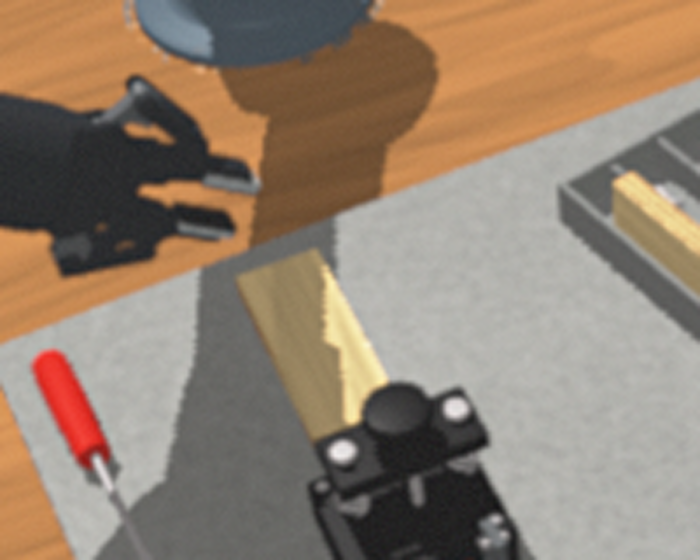

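View pics/t7.png

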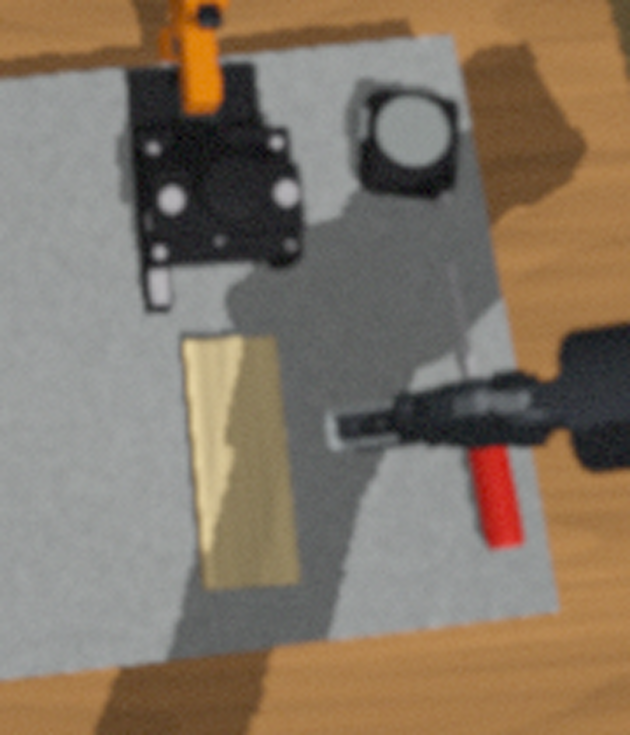

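```bash
python3 - <<'E'
from h import *
t=ctrl.camera_params("top")
g=lambda u,v,z:p2w(t,(300+u/3.5,130+v/3.5),z)
c=np.array([g(u,v,.083) for u,v in [(182,338),(275,336),(300,581),(206,588)]])
print(c,c.mean(0)); d=(c[0]+c[1]-c[2]-c[3])/2; print(np.linalg.norm(d),np.arctan2(d[1],d[0]), np.linalg.norm(c[0]-c[1]),np.linalg.norm(c[2]-c[3]))
l,r=g(172,200,.156),g(286,193,.156);print((l+r)/2,np.arctan2(-(l-r)[0],(l-r)[1]))
print("fence front outer/inner",g(149,311,.091),g(172,309,.091), "fence outer rear", g(133,130,.103))
yaw=0.01
for x in [.44,.45]: rel([(x,c.mean(0)[1],.2,down(.02)),(x,c.mean(0)[1],.2,down(.02+np.pi))])
E
```

```text
[[ 0.5731 -0.0761  0.083 ]
 [ 0.5712 -0.1373  0.083 ]
 [ 0.4127 -0.1384  0.083 ]
 [ 0.4118 -0.0781  0.083 ]] [ 0.4922 -0.1075  0.083 ]
0.15992659393804629 0.009680341466934497 0.06125664488838344 0.06035732118956712
[ 0.6479 -0.1004  0.156 ] 0.011859405250667787
fence front outer/inner [ 0.5907 -0.0547  0.091 ] [ 0.5913 -0.0698  0.091 ] fence outer rear [ 0.7103 -0.0523  0.103 ]
xyz [54.5 33.9 -3.7] w [ 0.9585 -0.0066 -0.005 ]
xyz [54.5 33.9 -3.7] w [0.0075 2.782  1.4457]
xyz [44.5 33.8 -3.6] w [ 0.9585 -0.0066 -0.005 ]
xyz [44.5 33.8 -3.6] w [0.0075 2.782  1.4457]
```

jog_arm(
  moves=[
    {"gripper": 85, "x": 0, "y": -20, "z": 0, "wx": 0.14, "wy": 0, "wz": 0},
    {"gripper": 85, "x": 10, "y": -20, "z": 0, "wx": 0.28, "wy": 0, "wz": 0},
    {"gripper": 85, "x": 20, "y": -20, "z": 0, "wx": 0.42, "wy": 0, "wz": 0},
    {"gripper": 85, "x": 30, "y": -10, "z": 0, "wx": 0.56, "wy": 0, "wz": 0},
    {"gripper": 85, "x": 40, "y": 0, "z": 0, "wx": 0.7, "wy": -0.003, "wz": -0.003},
    {"gripper": 85, "x": 50, "y": 10, "z": 0, "wx": 0.84, "wy": -0.003, "wz": -0.003},
    {"gripper": 85, "x": 57, "y": 34, "z": -4, "wx": 0.958, "wy": -0.006, "wz": -0.005},
    {"gripper": 85, "x": 57, "y": 34, "z": -4, "wx": 0.958, "wy": -0.006, "wz": -0.005},
    {"gripper": 85, "x": 57, "y": 34, "z": -4, "wx": 0.958, "wy": -0.006, "wz": -0.005},
  ],
)

```text
clock: 10.55
eef_pos: [0.437, -0.1069, 0.1989]
tool_rot: [-0.027, 2.216, -2.21]
wrist_force: [0.4, -1.0, -0.0]
width: 0.994
```

```bash
python3 - <<'E'
from h import *
st=ctrl.get_state();print(st["eef_pos"],st["qpos"],st["clock"])
cv2.imwrite("pics/w8.png",ctrl.snapshot("wrist"))
rel([(.438,-.1075,.065,down(.01))])
E
```

```text
[ 0.437  -0.1069  0.1989] [ 0.3803  0.1525 -0.2569  2.0671  0.0456  0.9315 -1.4514] 10.55
xyz [ -1.1 134.1  -0.4] w [0.0024 0.0075 0.0031]
```

View pics/w8.png

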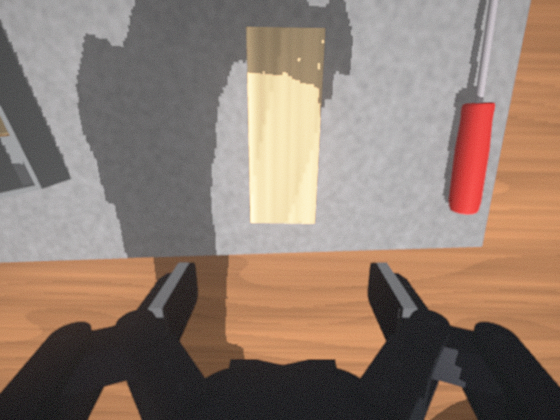

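jog_arm(
  moves=[
    {"gripper": 85, "x": 0, "y": 45, "z": -0.5, "wx": 0, "wy": 0.006, "wz": 0},
    {"gripper": 85, "x": 0, "y": 85, "z": -0.5, "wx": 0, "wy": 0.006, "wz": 0},
    {"gripper": 85, "x": 0, "y": 115, "z": -0.5, "wx": 0, "wy": 0.006, "wz": 0},
    {"gripper": 85, "x": 0, "y": 132, "z": -0.5, "wx": 0.002, "wy": 0.006, "wz": 0.003},
    {"gripper": 85, "x": 0, "y": 132, "z": -0.5, "wx": 0.002, "wy": 0.006, "wz": 0.003},
    {"gripper": 85, "x": 0, "y": 132, "z": -0.5, "wx": 0.002, "wy": 0.006, "wz": 0.003},
  ],
)

```text
clock: 11.2
eef_pos: [0.4376, -0.1083, 0.0676]
tool_rot: [-0.009, 2.217, -2.216]
wrist_force: [0.3, 1.0, 0.3]
width: 0.995
```

```bash
python3 - <<'E'
from h import *
st=ctrl.get_state();print(st["eef_pos"],st["qpos"],st["wrist_force"],st["clock"])
cv2.imwrite("pics/w9.png",ctrl.snapshot("wrist"))
rel([(.438,-.1075,.065,down(.01))])
E
```

```text
[ 0.4376 -0.1083  0.0676] [ 0.342   0.354  -0.2294  2.1911  0.138   0.6088 -1.5486] [0.2679 0.9651 0.3264] 11.2
xyz [ 0.1  3.2 -0.6] w [-0.0003 -0.0003 -0.0024]
```

View pics/w9.png

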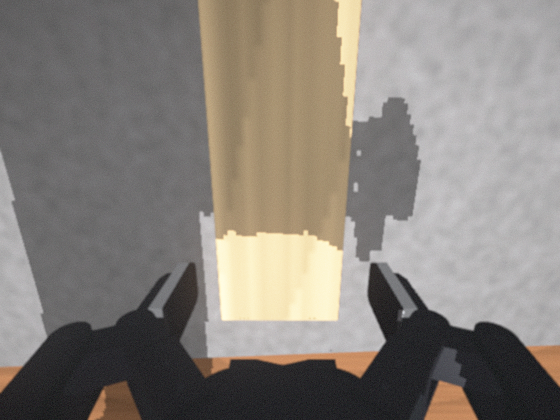

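jog_arm(
  moves=[
    {"gripper": 50, "x": 0, "y": 2, "z": -0.5, "wx": 0, "wy": 0, "wz": -0.002},
    {"gripper": 50, "x": 0, "y": 2, "z": -0.5, "wx": 0, "wy": 0, "wz": -0.002},
    {"gripper": 50, "x": 0, "y": 2, "z": -0.5, "wx": 0, "wy": 0, "wz": -0.002},
    {"gripper": 50, "x": 0, "y": 2, "z": -0.5, "wx": 0, "wy": 0, "wz": -0.002},
    {"gripper": 50, "x": 0, "y": 2, "z": -0.5, "wx": 0, "wy": 0, "wz": -0.002},
  ],
  squeeze=30,
)

```text
clock: 11.75
eef_pos: [0.4381, -0.1067, 0.0666]
tool_rot: [-0.012, 2.214, -2.216]
wrist_force: [0.0, -0.1, 6.7]
width: 0.694
```

jog_arm(
  moves=[
    {"gripper": 50, "x": -6, "y": 0, "z": -3.5, "wx": 0, "wy": 0, "wz": 0},
    {"gripper": 50, "x": -15, "y": 0, "z": -3.5, "wx": 0, "wy": 0, "wz": 0},
    {"gripper": 50, "x": -25, "y": 0, "z": -3.5, "wx": 0, "wy": 0, "wz": 0},
    {"gripper": 50, "x": -35, "y": 0, "z": -3.5, "wx": 0, "wy": 0, "wz": 0},
    {"gripper": 50, "x": -40, "y": 0, "z": -3.5, "wx": 0, "wy": 0, "wz": 0},
    {"gripper": 50, "x": -40, "y": 0, "z": -3.5, "wx": 0, "wy": 0, "wz": 0},
  ],
)

```text
clock: 12.35
eef_pos: [0.476, -0.1028, 0.0666]
tool_rot: [-0.017, 2.216, -2.219]
wrist_force: [-5.2, -0.3, 11.5]
width: 0.689
```

```bash
python3 - <<'E'
from h import *
st=ctrl.get_state();print(st["eef_pos"],st["wrist_force"],st["clock"])
cv2.imwrite("pics/w10.png",ctrl.snapshot("wrist"))
a=ctrl.snapshot("top");cv2.imwrite("pics/t10.png",cv2.resize(a[130:280,310:450],None,fx=4,fy=4,interpolation=cv2.INTER_CUBIC)[:,:])
E
```

```text
[ 0.476  -0.1028  0.0666] [-5.1925 -0.3327 11.4894] 12.35
```

View pics/w10.png

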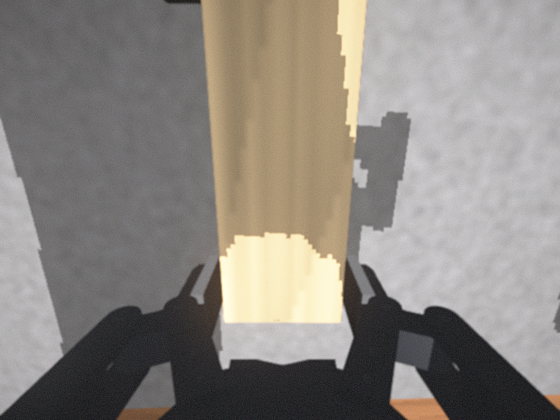

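View pics/t10.png

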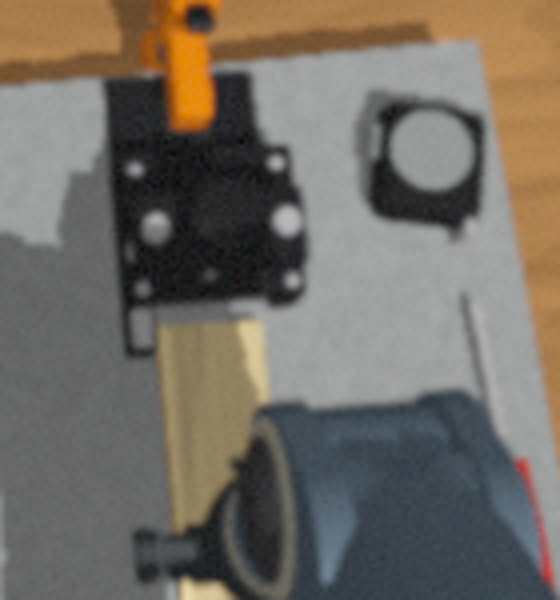

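jog_arm(
  moves=[
    {"gripper": 50, "x": -8, "y": -0.5, "z": 0, "wx": 0, "wy": 0, "wz": 0},
    {"gripper": 50, "x": -16, "y": -0.5, "z": 0, "wx": 0, "wy": 0, "wz": 0},
    {"gripper": 50, "x": -24, "y": -0.5, "z": 0, "wx": 0, "wy": 0, "wz": 0},
    {"gripper": 50, "x": -32, "y": -0.5, "z": 0, "wx": 0, "wy": 0, "wz": 0},
    {"gripper": 50, "x": -32, "y": -0.5, "z": 0, "wx": 0, "wy": 0, "wz": 0},
  ],
)

```text
clock: 12.95
eef_pos: [0.5103, -0.102, 0.0667]
tool_rot: [-0.013, 2.214, -2.215]
wrist_force: [-0.7, -0.3, 5.0]
width: 0.698
```

```bash
python3 - <<'E'
from h import *
st=ctrl.get_state();print(st["eef_pos"],st["wrist_force"],st["wrist_torque"],st["clock"])
cv2.imwrite("pics/w11.png",ctrl.snapshot("wrist"))
a=ctrl.snapshot("scene");cv2.imwrite("pics/s11.png",cv2.resize(a[120:290,120:300],None,fx=3.5,fy=3.5,interpolation=cv2.INTER_CUBIC)[:,:])
E
```

```text
[ 0.5103 -0.102   0.0667] [-0.7353 -0.3197  4.9679] [-0.3089  0.1444 -0.1127] 12.95
```

View pics/w11.png

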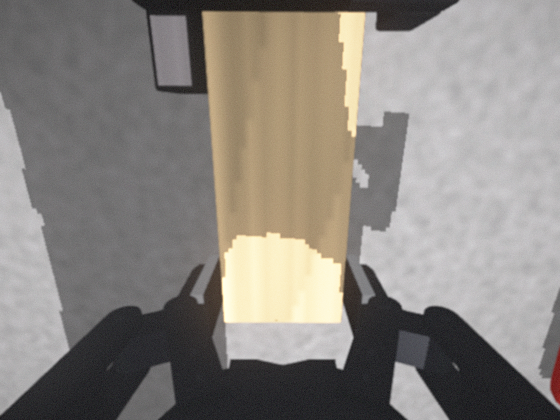

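View pics/s11.png

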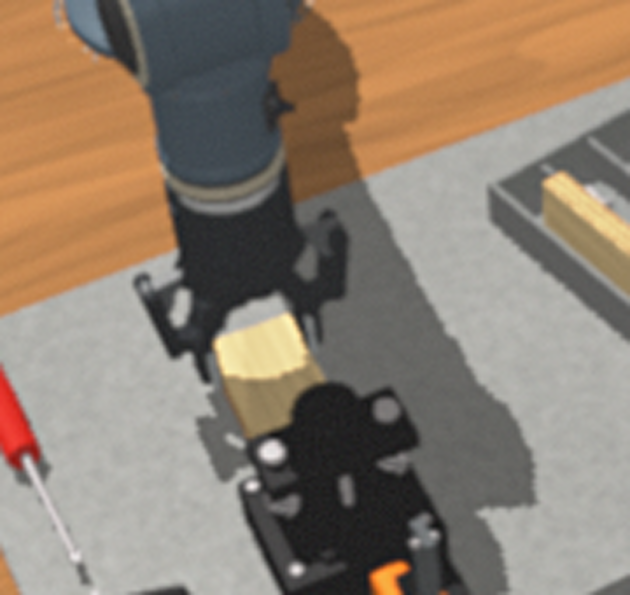

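jog_arm(
  moves=[
    {"gripper": 50, "x": -3, "y": 0, "z": -1, "wx": 0, "wy": 0, "wz": 0},
    {"gripper": 50, "x": -6, "y": 0, "z": -2, "wx": 0, "wy": 0, "wz": 0},
    {"gripper": 50, "x": -6, "y": 0, "z": -2, "wx": 0, "wy": 0, "wz": 0},
  ],
)

```text
clock: 13.35
eef_pos: [0.5133, -0.101, 0.0666]
tool_rot: [-0.017, 2.217, -2.22]
wrist_force: [-5.6, -1.0, 11.4]
width: 0.697
```

```bash
python3 - <<'E'
from h import *
st=ctrl.get_state();print(st["eef_pos"],st["wrist_force"],st["wrist_torque"],st["clock"])
E
```

```text
[ 0.5133 -0.101   0.0666] [-5.561  -0.96   11.4366] [-0.7735  1.2506 -0.108 ] 13.35
```

jog_arm(
  moves=[
    {"gripper": 50, "x": 0, "y": -0.7, "z": -1, "wx": 0, "wy": 0, "wz": 0},
    {"gripper": 50, "x": 0, "y": -0.7, "z": -2, "wx": 0, "wy": 0, "wz": 0},
    {"gripper": 50, "x": 0, "y": -0.7, "z": -2, "wx": 0, "wy": 0, "wz": 0},
  ],
)

```text
clock: 13.65
eef_pos: [0.5141, -0.0999, 0.0666]
tool_rot: [-0.013, 2.216, -2.22]
wrist_force: [-3.1, -5.1, 3.9]
width: 0.696
```

```bash
python3 - <<'E'
from h import *
st=ctrl.get_state();print(st["eef_pos"],st["wrist_force"],st["wrist_torque"],st["clock"])
cv2.imwrite("pics/w12.png",ctrl.snapshot("wrist"))
E
```

```text
[ 0.5141 -0.0999  0.0666] [-3.0921 -5.1476  3.9026] [-1.2204  0.5391 -0.3223] 13.65
```

View pics/w12.png

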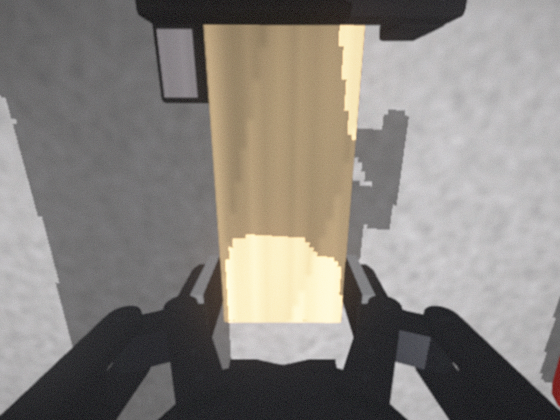

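jog_arm(
  moves=[
    {"gripper": 50, "x": -4, "y": 0, "z": 0, "wx": 0, "wy": 0, "wz": 0},
    {"gripper": 50, "x": -8, "y": 0, "z": 0, "wx": 0, "wy": 0, "wz": 0},
    {"gripper": 50, "x": -12, "y": 0, "z": 0, "wx": 0, "wy": 0, "wz": 0},
    {"gripper": 50, "x": -12, "y": 0, "z": 0, "wx": 0, "wy": 0, "wz": 0},
    {"gripper": 85, "x": -12, "y": 0, "z": 0, "wx": 0, "wy": 0, "wz": 0},
    {"gripper": 85, "x": -12, "y": 0, "z": 0, "wx": 0, "wy": 0, "wz": 0},
    {"gripper": 85, "x": -12, "y": 0, "z": 0, "wx": 0, "wy": 0, "wz": 0},
  ],
)

```text
clock: 14.4
eef_pos: [0.5276, -0.0968, 0.0667]
tool_rot: [-0.015, 2.216, -2.214]
wrist_force: [-0.3, -0.9, 0.1]
width: 0.993
```

```bash
python3 - <<'E'
from h import *
st=ctrl.get_state();print(st["eef_pos"],st["wrist_force"],st["wrist_torque"],st["clock"])
cv2.imwrite("pics/w13.png",ctrl.snapshot("wrist"))
E
```

```text
[ 0.5276 -0.0968  0.0667] [-0.3008 -0.9128  0.0983] [-0.0249 -0.0408  0.0363] 14.4
```

View pics/w13.png

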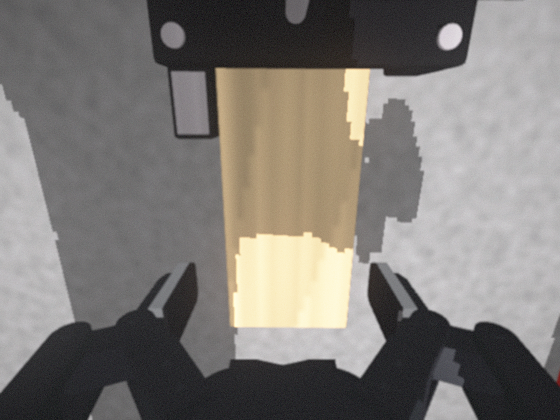

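```bash
python3 - <<'E'
from h import *
w=ctrl.camera_params("wrist")
for u in [(231,327),(347,327),(218,80),(368,80)]: print(p2w(w,u,.083))
rel([(.465,-.099,.15,down(.012)),(.48,-.099,.070,down(.012))])
E
```

```text
[ 0.5    -0.0715  0.083 ]
[ 0.5009 -0.1317  0.083 ]
[ 0.6187 -0.0712  0.083 ]
[ 0.6195 -0.1303  0.083 ]
xyz [ 62.6 -83.3   1.2] w [0.0006 0.0012 0.0001]
xyz [47.6 -3.3  1.4] w [0.0006 0.0012 0.0001]
```

jog_arm(
  moves=[
    {"gripper": 85, "x": 0, "y": -25, "z": 0, "wx": 0, "wy": 0, "wz": 0},
    {"gripper": 85, "x": 20, "y": -60, "z": 0, "wx": 0, "wy": 0, "wz": 0},
    {"gripper": 5, "x": 50, "y": -60, "z": 2, "wx": 0, "wy": 0, "wz": 0},
    {"gripper": 0, "x": 55, "y": -60, "z": 2, "wx": 0, "wy": 0, "wz": 0},
    {"gripper": 0, "x": 55, "y": -60, "z": 2, "wx": 0, "wy": 0, "wz": 0},
    {"gripper": 0, "x": 55, "y": -60, "z": 2, "wx": 0, "wy": 0, "wz": 0},
    {"gripper": 0, "x": 55, "y": -60, "z": 2, "wx": 0, "wy": 0, "wz": 0},
  ],
)

```text
clock: 15.15
eef_pos: [0.4733, -0.1, 0.1266]
tool_rot: [-0.014, 2.216, -2.215]
wrist_force: [-0.1, 0.6, -0.4]
width: 0.142
```

```bash
python3 - <<'E'
from h import *
st=ctrl.get_state();print(st["eef_pos"],st["wrist_force"],st["width"],st["clock"])
cv2.imwrite("pics/w14.png",ctrl.snapshot("wrist"))
w=ctrl.camera_params("wrist")
rel([(.48,-.099,.070,down(.012))])
E
```

```text
[ 0.4733 -0.1     0.1266] [-0.0925  0.6118 -0.3676] 0.1419690800463122 15.15
xyz [-6.9 56.6 -1. ] w [0.0003 0.0007 0.0004]
```

View pics/w14.png

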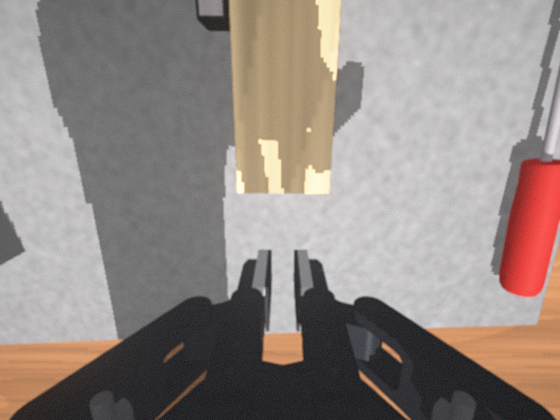

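jog_arm(
  moves=[
    {"gripper": 0, "x": 0, "y": 30, "z": 1, "wx": 0, "wy": 0, "wz": 0},
    {"gripper": 0, "x": 0, "y": 57, "z": 1, "wx": 0, "wy": 0, "wz": 0},
    {"gripper": 0, "x": 0, "y": 57, "z": 1, "wx": 0, "wy": 0, "wz": 0},
    {"gripper": 0, "x": -8, "y": 57, "z": 1, "wx": 0, "wy": 0, "wz": 0},
    {"gripper": 0, "x": -14, "y": 57, "z": 1, "wx": 0, "wy": 0, "wz": 0},
    {"gripper": 0, "x": -20, "y": 57, "z": 1, "wx": 0, "wy": 0, "wz": 0},
    {"gripper": 0, "x": -24, "y": 57, "z": 1, "wx": 0, "wy": 0, "wz": 0},
    {"gripper": 0, "x": -24, "y": 57, "z": 1, "wx": 0, "wy": 0, "wz": 0},
  ],
)

```text
clock: 16.0
eef_pos: [0.4975, -0.1011, 0.0705]
tool_rot: [-0.012, 2.214, -2.215]
wrist_force: [0.0, -0.6, -0.2]
width: 0.001
```

```bash
python3 - <<'E'
from h import *
st=ctrl.get_state();print(st["eef_pos"],st["wrist_force"],st["width"],st["clock"])
cv2.imwrite("pics/w15.png",ctrl.snapshot("wrist"))
E
```

```text
[ 0.4975 -0.1011  0.0705] [ 0.0007 -0.5906 -0.1907] 0.0006434542858208967 16.0
```

View pics/w15.png

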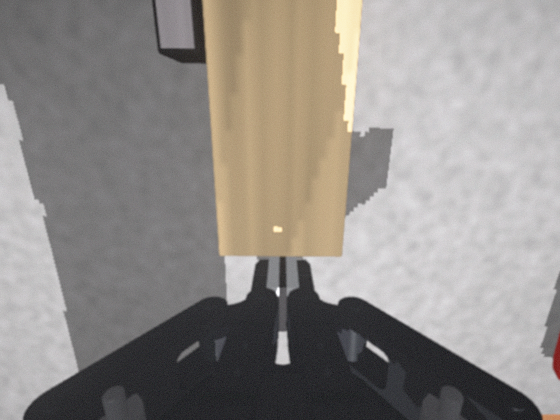

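jog_arm(
  moves=[
    {"gripper": 0, "x": -3, "y": 0, "z": 0, "wx": 0, "wy": 0, "wz": 0},
    {"gripper": 0, "x": -6, "y": 0, "z": 0, "wx": 0, "wy": 0, "wz": 0},
    {"gripper": 0, "x": -8, "y": 0, "z": 0, "wx": 0, "wy": 0, "wz": 0},
    {"gripper": 0, "x": -8, "y": 0, "z": 0, "wx": 0, "wy": 0, "wz": 0},
  ],
)

```text
clock: 16.45
eef_pos: [0.5047, -0.101, 0.0699]
tool_rot: [-0.014, 2.215, -2.215]
wrist_force: [-0.7, 0.3, 0.1]
width: 0.002
```

jog_arm(
  moves=[
    {"gripper": 0, "x": -2, "y": 0, "z": 0, "wx": 0, "wy": 0, "wz": 0},
    {"gripper": 0, "x": -3, "y": 0, "z": 0, "wx": 0, "wy": 0, "wz": 0},
    {"gripper": 0, "x": -3, "y": 0, "z": 0, "wx": 0, "wy": 0, "wz": 0},
  ],
)

```text
clock: 16.75
eef_pos: [0.5076, -0.1009, 0.0699]
tool_rot: [-0.014, 2.215, -2.215]
wrist_force: [-0.7, -0.1, -0.0]
width: -0.003
```

jog_arm(
  moves=[
    {"gripper": 0, "x": -2, "y": 0, "z": 0, "wx": 0, "wy": 0, "wz": 0},
    {"gripper": 0, "x": -2, "y": 0, "z": 0, "wx": 0, "wy": 0, "wz": 0},
  ],
)

```text
clock: 16.95
eef_pos: [0.5096, -0.1009, 0.0699]
tool_rot: [-0.013, 2.215, -2.215]
wrist_force: [0.2, -0.3, -0.2]
width: 0.002
```

jog_arm(
  moves=[
    {"gripper": 0, "x": -1.5, "y": 0, "z": 0, "wx": 0, "wy": 0, "wz": 0},
    {"gripper": 0, "x": -3, "y": 0, "z": 0, "wx": 0, "wy": 0, "wz": 0},
    {"gripper": 0, "x": -3, "y": 0, "z": 0, "wx": 0, "wy": 0, "wz": 0},
  ],
)

```text
clock: 17.25
eef_pos: [0.5103, -0.101, 0.0696]
tool_rot: [-0.019, 2.218, -2.218]
wrist_force: [-5.7, -0.1, 4.4]
width: 0.004
```

```bash
python3 - <<'E'
from h import *
st=ctrl.get_state();print(st["eef_pos"],st["wrist_force"],st["width"],st["clock"])
cv2.imwrite("pics/w16.png",ctrl.snapshot("wrist"))
a=ctrl.snapshot("scene");cv2.imwrite("pics/s16.png",cv2.resize(a[120:290,120:300],None,fx=3.5,fy=3.5,interpolation=cv2.INTER_CUBIC)[:,:])
E
```

```text
[ 0.5103 -0.101   0.0696] [-5.6571 -0.116   4.4239] 0.004166977920945192 17.25
```

View pics/w16.png

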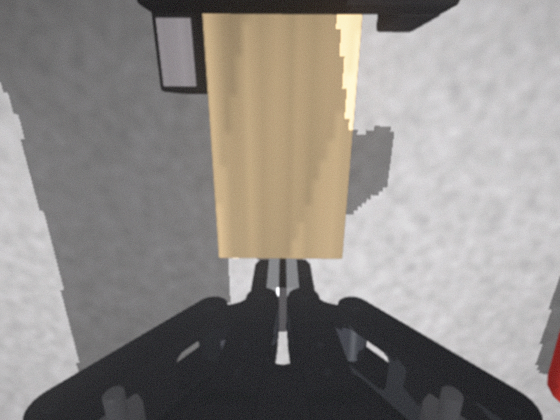

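View pics/s16.png

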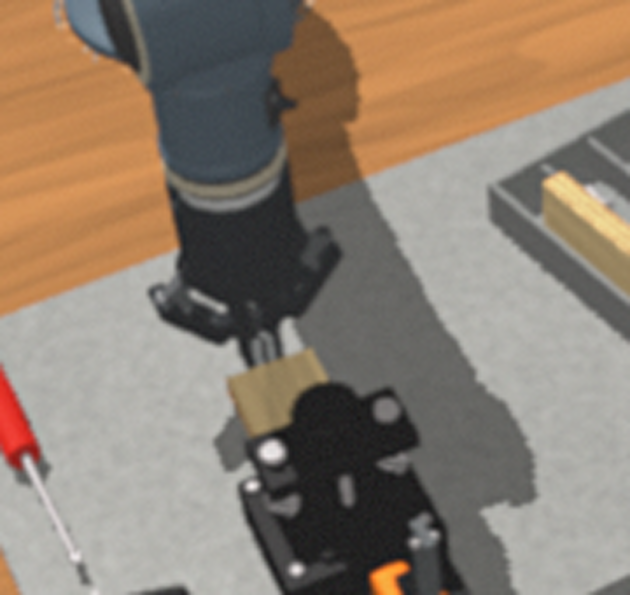

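jog_arm(
  moves=[
    {"gripper": 0, "x": -2, "y": -0.3, "z": 0, "wx": 0, "wy": 0, "wz": 0},
    {"gripper": 0, "x": -2, "y": -0.3, "z": 0, "wx": 0, "wy": 0, "wz": 0},
    {"gripper": 0, "x": -2, "y": -0.3, "z": 0, "wx": 0, "wy": 0, "wz": 0},
  ],
)

```text
clock: 17.65
eef_pos: [0.5102, -0.101, 0.0696]
tool_rot: [-0.023, 2.22, -2.22]
wrist_force: [-9.4, -0.3, 6.1]
width: -0.003
```

```bash
python3 - <<'E'
from h import *
st=ctrl.get_state();print(st["eef_pos"],st["wrist_force"],st["width"],st["clock"])
w=ctrl.camera_params("wrist")
for u in [(219,258),(343,258),(205,15),(361,15),(206,92)]: print(p2w(w,u,.083),p2w(w,u,.091))
E
```

```text
[ 0.5102 -0.101   0.0696] [-9.3542 -0.2953  6.1403] -0.0026123531601911633 17.65
[ 0.5214 -0.0708  0.083 ] [ 0.5259 -0.0726  0.091 ]
[ 0.5221 -0.1313  0.083 ] [ 0.5265 -0.1294  0.091 ]
[ 0.6241 -0.0715  0.083 ] [ 0.6222 -0.0733  0.091 ]
[ 0.6248 -0.1299  0.083 ] [ 0.6229 -0.1281  0.091 ]
[ 0.5971 -0.0699  0.083 ] [ 0.5969 -0.0718  0.091 ]
```

jog_arm(
  moves=[
    {"gripper": 0, "x": 10, "y": -1, "z": 0, "wx": 0, "wy": 0, "wz": 0},
    {"gripper": 0, "x": 20, "y": -10, "z": 0, "wx": 0, "wy": 0, "wz": 0},
    {"gripper": 0, "x": 10, "y": -55, "z": 0, "wx": 0, "wy": 0, "wz": 0},
    {"gripper": 0, "x": -15, "y": -100, "z": 0, "wx": 0, "wy": 0, "wz": 0},
    {"gripper": 0, "x": -30, "y": -145, "z": 0, "wx": 0, "wy": 0, "wz": 0},
    {"gripper": 0, "x": -30, "y": -160, "z": 0, "wx": 0, "wy": 0, "wz": 0},
    {"gripper": 0, "x": -30, "y": -160, "z": 0, "wx": 0, "wy": 0, "wz": 0},
  ],
)

```text
clock: 18.35
eef_pos: [0.5466, -0.1005, 0.2341]
tool_rot: [-0.005, 2.21, -2.213]
wrist_force: [-0.5, -0.8, -0.1]
width: 0.001
```

```bash
python3 - <<'E'
from h import *
st=ctrl.get_state();print(st["eef_pos"],st["wrist_force"],st["width"],st["clock"])
a=ctrl.snapshot("wrist")
w=ctrl.camera_params("wrist")
print(w2p(w,(.5217,-.101,.083)),w2p(w,(.597,-.0715,.091)),w2p(w,(.6517,-.0995,.177)),w["world_from_camera"][:3,3])
cv2.imwrite("pics/w17.png",a)
cv2.imwrite("pics/w17b.png",cv2.resize(a[100:260,200:370],None,fx=4,fy=4,interpolation=cv2.INTER_CUBIC)[:600])
E
```

```text
[ 0.5466 -0.1005  0.2341] [-0.4973 -0.8177 -0.1469] 0.001080232861093518 18.35
[281.5371 212.5244] [250.8709 139.0946] [281.4163  62.0368] [ 0.6265 -0.1001  0.3759]
```

View pics/w17.png

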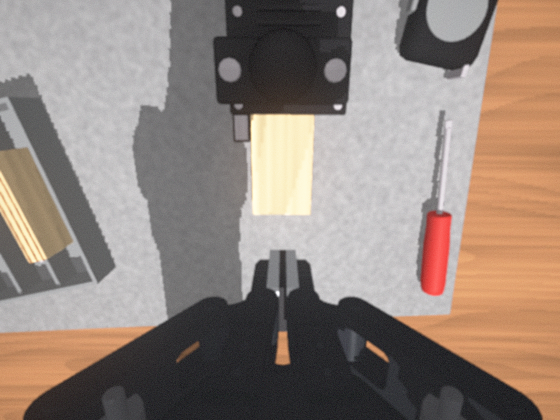

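View pics/w17b.png

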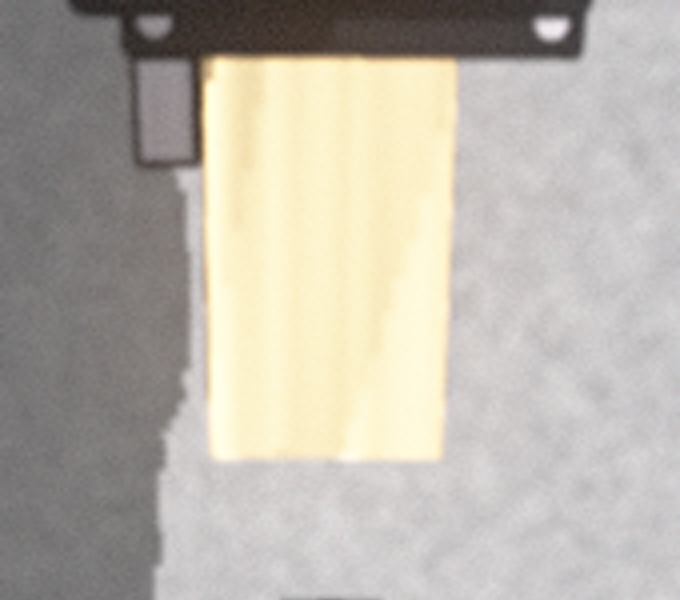

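```bash
python3 - <<'E'
from h import *
w=ctrl.camera_params("wrist")
l,r=p2w(w,(230,70),.156),p2w(w,(336,70),.156);print(l,r,(l+r)/2)
print("packer",[p2w(w,(200+u/4,100+v/4),.083) for u,v in [(211,460),(443,460),(204,60),(457,60)]])
print("fence inner",p2w(w,(200+198/4,100+160/4),.091), p2w(w,(283,64),.177))
rel([(.651,-.100,.215,down(.01)),(.651,-.100,.160,down(.01))])
E
```

```text
[ 0.6491 -0.065   0.156 ] [ 0.6499 -0.1362  0.156 ] [ 0.6495 -0.1006  0.156 ]
packer [array([ 0.5186, -0.0711,  0.083 ]), array([ 0.5193, -0.1315,  0.083 ]), array([ 0.6183, -0.0713,  0.083 ]), array([ 0.619 , -0.1305,  0.083 ])]
fence inner [ 0.5962 -0.0702  0.091 ] [ 0.6506 -0.1005  0.177 ]
xyz [-106.1   17.     0.8] w [-0.0007  0.0022 -0.003 ]
xyz [-106.    72.     0.8] w [-0.0007  0.0022 -0.003 ]
```

jog_arm(
  moves=[
    {"gripper": 0, "x": -45, "y": 5, "z": 0, "wx": 0, "wy": 0, "wz": 0},
    {"gripper": 0, "x": -85, "y": 12, "z": 0, "wx": 0, "wy": 0, "wz": 0},
    {"gripper": 0, "x": -105, "y": 25, "z": 0, "wx": 0, "wy": 0.002, "wz": -0.003},
    {"gripper": 0, "x": -105, "y": 38, "z": 0, "wx": 0, "wy": 0.002, "wz": -0.003},
    {"gripper": 0, "x": -105, "y": 45, "z": 0, "wx": 0, "wy": 0.002, "wz": -0.003},
    {"gripper": 0, "x": -105, "y": 45, "z": 0, "wx": 0, "wy": 0.002, "wz": -0.003},
    {"gripper": 0, "x": -105, "y": 45, "z": 0, "wx": 0, "wy": 0.002, "wz": -0.003},
  ],
)

```text
clock: 19.1
eef_pos: [0.6483, -0.0995, 0.1853]
tool_rot: [-0.015, 2.218, -2.219]
wrist_force: [-0.6, -0.7, 1.5]
width: 0.004
```

```bash
python3 - <<'E'
from h import *
st=ctrl.get_state();print(st["eef_pos"],st["wrist_force"],st["width"],st["clock"])
a=ctrl.snapshot("scene");cv2.imwrite("pics/s18.png",cv2.resize(a[100:300,130:320],None,fx=3,fy=3,interpolation=cv2.INTER_CUBIC)[:,:])
rel([(.651,-.100,.165,down(.01)),(.651,-.100,.160,down(.01))])
E
```

```text
[ 0.6483 -0.0995  0.1853] [-0.625  -0.7046  1.4878] 0.0035216242478455823 19.1
xyz [-2.3 20.8  0.5] w [-0.0004 -0.0002  0.003 ]
xyz [-2.3 25.8  0.5] w [-0.0004 -0.0002  0.003 ]
```

View pics/s18.png

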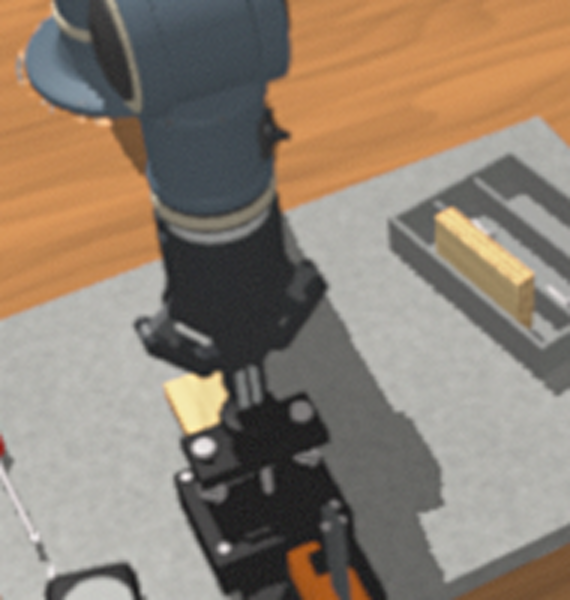

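jog_arm(
  moves=[
    {"gripper": 0, "x": -1, "y": 5, "z": 0, "wx": 0, "wy": 0, "wz": 0},
    {"gripper": 0, "x": -1, "y": 10, "z": 0, "wx": 0, "wy": 0, "wz": 0},
    {"gripper": 0, "x": -1, "y": 14, "z": 0, "wx": 0, "wy": 0, "wz": 0},
    {"gripper": 0, "x": -1, "y": 18, "z": 0, "wx": 0, "wy": 0, "wz": 0},
    {"gripper": 0, "x": -1, "y": 21, "z": 0, "wx": 0, "wy": 0, "wz": 0},
    {"gripper": 0, "x": -1, "y": 21, "z": 0, "wx": 0, "wy": 0, "wz": 0},
  ],
)

```text
clock: 19.75
eef_pos: [0.6507, -0.0993, 0.1659]
tool_rot: [-0.013, 2.217, -2.218]
wrist_force: [-3.8, -0.5, 11.8]
width: 0.002
```

jog_arm(
  moves=[
    {"gripper": 0, "x": 0, "y": 2, "z": 0, "wx": 0, "wy": 0, "wz": 0},
    {"gripper": 0, "x": 0, "y": 4, "z": 0, "wx": 0, "wy": 0, "wz": 0},
    {"gripper": 0, "x": 0, "y": 4, "z": 0, "wx": 0, "wy": 0, "wz": 0},
  ],
)

```text
clock: 20.05
eef_pos: [0.6507, -0.0994, 0.1626]
tool_rot: [-0.013, 2.217, -2.218]
wrist_force: [-3.8, 0.1, 12.8]
width: 0.003
```

jog_arm(
  moves=[
    {"gripper": 0, "x": 0, "y": 1.5, "z": 0, "wx": 0, "wy": 0, "wz": 0},
    {"gripper": 0, "x": 0, "y": 3, "z": 0, "wx": 0, "wy": 0, "wz": 0},
    {"gripper": 0, "x": 0, "y": 3, "z": 0, "wx": 0, "wy": 0, "wz": 0},
    {"gripper": 0, "x": 0, "y": 3, "z": 0, "wx": 0, "wy": 0, "wz": 0},
  ],
)

```text
clock: 20.45
eef_pos: [0.6508, -0.0994, 0.1611]
tool_rot: [-0.012, 2.216, -2.218]
wrist_force: [-5.9, 0.2, 17.4]
width: 0.002
```

jog_arm(
  moves=[
    {"gripper": 0, "x": 0, "y": 1.5, "z": 0, "wx": 0, "wy": 0, "wz": 0},
    {"gripper": 0, "x": 0, "y": 2, "z": 0, "wx": 0, "wy": 0, "wz": 0},
    {"gripper": 0, "x": 0, "y": 2, "z": 0, "wx": 0, "wy": 0, "wz": 0},
  ],
)

```text
clock: 20.75
eef_pos: [0.6508, -0.0993, 0.161]
tool_rot: [-0.012, 2.215, -2.219]
wrist_force: [-9.6, 0.1, 25.6]
width: 0.006
```

jog_arm(
  moves=[
    {"gripper": 0, "x": 0, "y": -5, "z": 0, "wx": 0, "wy": 0, "wz": 0},
    {"gripper": 0, "x": 0, "y": -12, "z": 0, "wx": 0, "wy": 0, "wz": 0},
    {"gripper": 0, "x": 0, "y": -20, "z": 0, "wx": 0, "wy": 0, "wz": 0},
    {"gripper": 0, "x": 0, "y": -40, "z": 0, "wx": 0, "wy": 0, "wz": 0},
    {"gripper": 0, "x": 0, "y": -75, "z": 0, "wx": 0, "wy": 0, "wz": 0},
    {"gripper": 0, "x": 40, "y": -90, "z": 0, "wx": 0, "wy": 0, "wz": 0},
    {"gripper": 0, "x": 80, "y": -90, "z": 0, "wx": 0, "wy": 0, "wz": 0},
    {"gripper": 0, "x": 110, "y": -90, "z": 0, "wx": 0, "wy": 0, "wz": 0},
    {"gripper": 0, "x": 110, "y": -90, "z": 0, "wx": 0, "wy": 0, "wz": 0},
    {"gripper": 0, "x": 110, "y": -90, "z": 0, "wx": 0, "wy": 0, "wz": 0},
  ],
)

```text
clock: 21.75
eef_pos: [0.5405, -0.1004, 0.2458]
tool_rot: [-0.014, 2.217, -2.218]
wrist_force: [0.2, -0.2, 0.3]
width: 0.002
```

```bash
python3 - <<'E'
from h import *
st=ctrl.get_state();print(st["eef_pos"],st["wrist_force"],st["joint_vel"],st["clock"])
a=ctrl.snapshot("wrist");w=ctrl.camera_params("wrist")
cv2.imwrite("pics/w19.png",a)
cv2.imwrite("pics/w19b.png",cv2.resize(a[20:260,200:370],None,fx=2.5,fy=2.5,interpolation=cv2.INTER_CUBIC)[:600])
a=ctrl.snapshot("scene");cv2.imwrite("pics/s19.png",cv2.resize(a[100:330,90:420],None,fx=2.4,fy=2.4,interpolation=cv2.INTER_CUBIC)[:,:])
E
```

```text
[ 0.5405 -0.1004  0.2458] [ 0.2483 -0.1641  0.2811] [-0.007   0.0268 -0.0021 -0.0362 -0.001  -0.0006 -0.0007] 21.75
```

View pics/w19b.png

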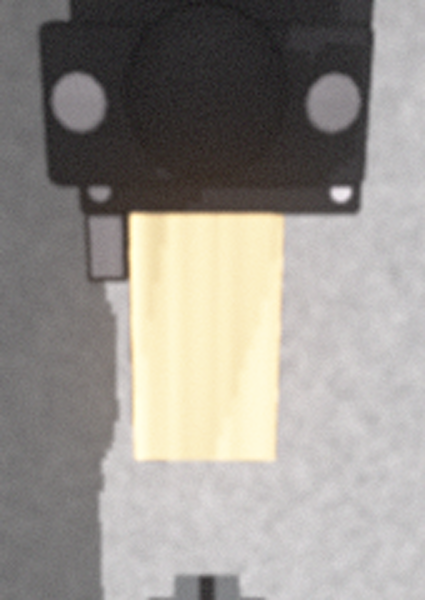

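View pics/s19.png

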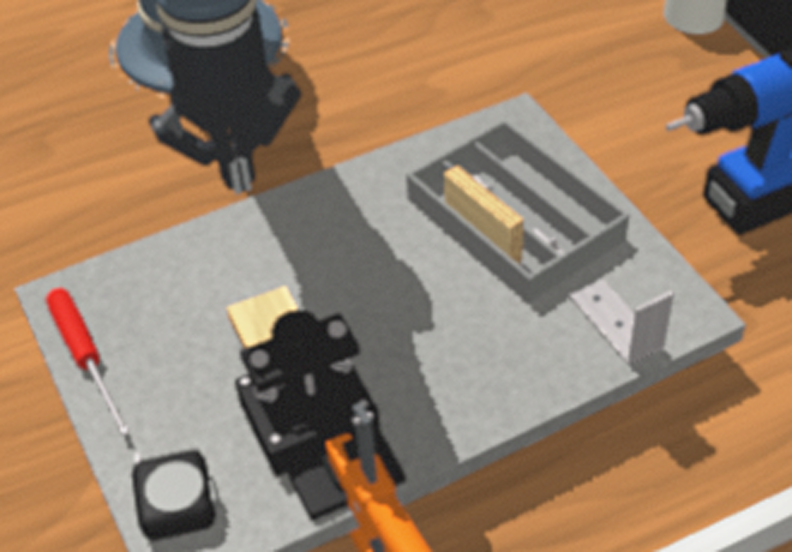

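```bash
python3 - <<'E'
from h import *
w=ctrl.camera_params("wrist")
f=lambda u,v,z:p2w(w,(200+u/2.5,20+v/2.5),z)
l,r=f(79,102,.156),f(333,102,.156);print((l+r)/2,np.linalg.norm(l-r))
print([f(u,v,.083) for u,v in [(134,460),(275,460),(129,213),(283,213)]], f(126,280,.091))
print(np.abs(ctrl.get_state()["joint_vel"]).max())
E
```

```text
[ 0.653  -0.0999  0.156 ] 0.07170294108597852
[array([ 0.5219, -0.0704,  0.083 ]), array([ 0.5225, -0.1312,  0.083 ]), array([ 0.6228, -0.0705,  0.083 ]), array([ 0.6234, -0.1302,  0.083 ])] [ 0.5982 -0.0695  0.091 ]
0.01130305087545491
```

jog_arm(
  moves=[
    {"gripper": 0, "x": 0, "y": 0, "z": 0, "wx": 0, "wy": 0, "wz": 0},
    {"gripper": 0, "x": 0, "y": 0, "z": 0, "wx": 0, "wy": 0, "wz": 0},
    {"gripper": 0, "x": 0, "y": 0, "z": 0, "wx": 0, "wy": 0, "wz": 0},
  ],
)

```text
clock: 22.15
eef_pos: [0.5409, -0.1001, 0.2451]
tool_rot: [-0.016, 2.218, -2.218]
wrist_force: [-1.6, -0.4, 0.5]
width: -0.0
```

```bash
python3 - <<'E'
from workcell import ctrl
print(ctrl.hand_in(), ctrl.get_state()["clock"])
E
```

```text
the job is handed in; nothing more can be done
the job is handed in; nothing more can be done
```

The packer is home in the jig, the knob has been pressed fully and released, and I handed the job in at about 22 s of the 70 s allowed.

**What I did:**
- I lifted the packer out of the tray, leaned it over about 55° onto the cabinet top and let it drop flat.
- I gripped it across its width near the tail and slid it along the fence into the throat. I let go and pushed it onto the back stop with shut fingers.
- I pushed the knob down until it stopped moving: the tool held at z = 0.161 m while the force rose from 17 N to 26 N. Then I backed off so it could spring up.

**Last checks:**
- **Back stop:** the tail-to-knob distance measured 131 mm against the expected 130 mm. The packer stopped moving as the push on it rose to 9 N.
- **Fence:** the packer's centre line was within 1 mm of the jig's, and there was no visible gap to the fence.
- **Straightness:** the packer's angle to the jig was about 0.01 rad (limit 0.04).
- **Surroundings:** the wrist force was near zero with the arm clear, and the other loose things appeared unmoved in the scene picture.

**Weaker evidence:**
- The knob being back up is judged only from the pictures.
- The top and scene cameras put the jig's x position about 5 mm apart, so I relied on contact force and on distances measured within one picture.

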